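# Unstack the prep tubs onto their colour-coded boards

### The job

Set up the prep counter for service: take the two stacks apart and stand each sealed tub upright in the middle of the cutting board of its lid's colour, lengthwise along the board, and the spice jar upright in the middle of the cork coaster. Set each one down gently rather than dropping it, and never tip one over on the way.

Things in the scene. Friction and masses are not known exactly. Their poses are not given: they have to be found in the camera images.
- tub_red_mid (a point): Centre (half-way up) of the loose oblong sealed tub with the red lid and white sides, 104 long (its x) x 58 wide (its y) x 44 mm high (z up), straight sides; 0.2 to 0.45 kg. Starts in the lower layer of one stack.
- tub_blue_mid (a point): Centre (half-way up) of the loose oblong sealed tub with the blue lid and white sides, 104 long (its x) x 58 wide (its y) x 44 mm high (z up), straight sides; 0.2 to 0.45 kg. Starts in the lower layer of the other stack.
- tub_green_mid (a point): Centre (half-way up) of the loose oblong sealed tub with the green lid and white sides, 104 long (its x) x 58 wide (its y) x 44 mm high (z up), straight sides; 0.2 to 0.45 kg. Starts in the upper layer of one stack, lying crosswise on a red or blue tub.
- tub_yellow_mid (a point): Centre (half-way up) of the loose oblong sealed tub with the yellow lid and white sides, 104 long (its x) x 58 wide (its y) x 44 mm high (z up), straight sides; 0.2 to 0.45 kg. Starts in the upper layer of the other stack, lying crosswise on a red or blue tub.
- jar_mid (a point): Centre (half-way up) of the loose round spice jar, reddish-brown with a black lid: 50 mm diameter, 60 mm high, z up; 0.15 to 0.35 kg. Starts on the top middle of one of the two stacks. The two stacks stand side by side on fixed steel trays 6 mm thick: one is two tubs high, the other two tubs and the jar.
- board_red_top (a point): Centre of the top face of the red cutting board, fixed to the counter: 140 long (its x) x 96 wide (its y) x 10 mm thick, z up; a small dark slot near one end.
- board_blue_top (a point): Centre of the top face of the blue cutting board, fixed to the counter: 140 long (its x) x 96 wide (its y) x 10 mm thick, z up; a small dark slot near one end.
- board_green_top (a point): Centre of the top face of the green cutting board, fixed to the counter: 140 long (its x) x 96 wide (its y) x 10 mm thick, z up; a small dark slot near one end.
- board_yellow_top (a point): Centre of the top face of the yellow cutting board, fixed to the counter: 140 long (its x) x 96 wide (its y) x 10 mm thick, z up; a small dark slot near one end.
- coaster_top (a point): Centre of the top face of the fixed round cork coaster: 96 mm diameter, 10 mm thick, z up.
Mind the look-alikes: they are no part of the job. Several things look just like the part that bears board_blue_top: the one meant starts farthest from the robot's base.

How it is judged:
At the end, for the whole second after the job is handed in: Every tub stands upright on the board of its lid's colour and the jar upright on the cork coaster, each within 15 mm of the middle, the tubs within 15 degrees of the board's long direction (either way round), all released and at rest (horizontal distance between tub_red_mid and board_red_top below 0.015 m and z of tub_red_mid in the frame of board_red_top between 0.018 and 0.026 m and angle between each of tub_red_mid, tub_blue_mid, tub_green_mid, tub_yellow_mid, jar_mid's own z axis and vertical below 0.1 rad and linear speed of each of tub_red, tub_blue, tub_green, tub_yellow, jar below 0.02 m/s and angle between the x axis of tub_red_mid and the x axis of board_red_top, either way round below 0.26 rad and horizontal distance between tub_blue_mid and board_blue_top below 0.015 m and z of tub_blue_mid in the frame of board_blue_top between 0.018 and 0.026 m and angle between the x axis of tub_blue_mid and the x axis of board_blue_top, either way round below 0.26 rad and horizontal distance between tub_green_mid and board_green_top below 0.015 m and z of tub_green_mid in the frame of board_green_top between 0.018 and 0.026 m and angle between the x axis of tub_green_mid and the x axis of board_green_top, either way round below 0.26 rad and horizontal distance between tub_yellow_mid and board_yellow_top below 0.015 m and z of tub_yellow_mid in the frame of board_yellow_top between 0.018 and 0.026 m and angle between the x axis of tub_yellow_mid and the x axis of board_yellow_top, either way round below 0.26 rad and horizontal distance between jar_mid and coaster_top below 0.015 m and z of jar_mid in the frame of coaster_top between 0.026 and 0.034 m); the robot touches nothing.
It fails at once if a tub or the jar is tipped over (more than about 35 degrees) (angle between any of tub_red_mid, tub_blue_mid, tub_green_mid, tub_yellow_mid, jar_mid's own z axis and vertical above 0.6 rad).
It fails at once if a tub or the jar is dropped: it falls free of the fingers faster than 0.6 m/s (a fall of about 20 mm) ((contact force between tub_red and the fingers below 0.05 N and linear speed of tub_red above 0.6 m/s) or (contact force between tub_blue and the fingers below 0.05 N and linear speed of tub_blue above 0.6 m/s) or (contact force between tub_green and the fingers below 0.05 N and linear speed of tub_green above 0.6 m/s) or (contact force between tub_yellow and the fingers below 0.05 N and linear speed of tub_yellow above 0.6 m/s) or (contact force between jar and the fingers below 0.05 N and linear speed of jar above 0.6 m/s)).
It also fails if it takes over 128 s, if anything falls off the work surface, if the arm or the gripper's body presses on something with over 40 N, if the wrist force passes 120 N, or if a joint passes its speed limit or range.

### The arm

A 7-joint arm with a two-finger parallel gripper is mounted at the origin on the work surface. World frame = base frame: x ahead of the robot, y to its left, z up, the work surface at z = 0. Lengths are in m, angles in rad, forces in N, time in s.
With the tool pointing down it reaches from about 0.425 to 0.925 m from the base axis. Payload 6.8 kg.
Tool frame: the origin (TCP) lies at the very end of the fingers, on their centre line; the grasp point (between the pads) lies 19 mm behind it (ctrl.grip_depth is the distance from the TCP to the grasp point, in m); z points along the fingers, x is the direction in which the jaws open and shut, and the axes are right-handed (so a half turn about z gives the same grasp; the last joint's range is limited). The gripper opens to 88 mm and grips with 3 to 60 N. Pads are 20 mm wide; open, the fingers measure 115 mm over their backs; the gripper's body (75 mm by 178 mm) begins 61 mm behind the grasp point.
Start: joints at [1.133, 0.477, 0.022, 1.555, -0.011, 1.109, -0.083], TCP at [0.219, -0.639, 0.189] pointing down, gripper open.
Joint ranges: [-2.96, 2.96], [-0.34, 2.1], [-1.41, 1.46], [0.24, 2.44], [-1.37, 4.51], [0.17, 1.92], [-2.96, 2.96]. Speed limits (rad/s): [2.39, 2.39, 3.14, 3.14, 3.14, 3.14, 3.14].

### API

Orientations are given as a rotation vector (axis times angle).
In Python, from station import ctrl gives the robot as it stands.
- The arm moves only by the tool play_rows, never from a script. Its argument "moves" is a list that holds one entry, the list of rows, each a list of 4 numbers: the shift along the tool's x, y, z in units of 1 m (1.0 is 1 m), then the turn about the tool's z in units of 6 degrees (1.0 is 6 degrees). A call has 1 to 12 rows; each row shifts and turns the commanded pose from where the row before left it, along the tool's axes as they then stand; what a row does not reach is not made up. A row lasts 1/8 s, in which the tool goes at most 62.5 mm and 10.7 degrees, less where a joint would pass 70% of its speed; a pose out of reach is approached as far as the arm can. A call with a number of a shift or a turn outside -1 to 1 is refused whole. A call with a gripper value outside its range is refused whole. "hand" is the gripper's target within -1 to 1 (fully open at 1, half-way at 0, shut at -1), set as the call begins (left out, the last holds). The fingers move at their own pace and stop on an object; "grip_force" is the grip in N (left out, the last holds). Time passes only in rows, so rows that do not move let the fingers close. It gives the time, the measured TCP pose, the force and the opening at its end, in the units of the state.
- ctrl.get_obs(): the state, without advancing time (a new reading comes with each control period).
- ctrl.read_camera(name): name is "scene" or "side" or "wrist"; returns a dict with "frame" (480x640x3 uint8, red, green, blue), "mtx" (3x3 intrinsics, pixels), "cam_to_world" (4x4, takes a point from camera to world coordinates). Camera axes: x right, y down, z forward; pixel columns grow to the right and rows downward; lengths in m; the calibration is good to about 2 mm. A picture is of the moment at which its call begins. There is no depth.
- ctrl.job_done(): hands the job in, once; it reports no verdict.
Trained networks look in a picture, given as the dict that the camera call returned (one of the last four; its "shot" number tells which), for a name from the list of things; names that differ only in an ending like _2 or _b are one class to them, and where a whole thing is asked for, a point or a joint stands for the part that bears it (a point fixed in the world has none). Each returns a list of dicts, best first, with "p" (0 to 1); they miss things now and then, are a little off and sometimes report something else, mostly with a low value. They report only what shows in the picture. A call takes as long as a camera call. They do not tell look-alikes from the thing itself.
- ctrl.trace(picture, target): "mask" (480x640 bool, what is visible of it) and "centre" ([column, row] in pixels, amid what is visible of it).
- ctrl.pinpoint(picture, target): "centre" ([column, row] in pixels: a listed point, or the origin of a listed thing).
The state is a dict: "clock": time; "qpos": joint angles; "joint_vel": joint speeds; "joint_efforts": joint torques, N m; "eef_pos": TCP position; "eef_rot": TCP orientation; "force": force on the tool from outside, world axes, zero at the start; "moment": the same for the moment, N m; "width": opening from 0.0 (shut) to 1.0 (fully open).
Only numpy, scipy, OpenCV 4.12 (cv2) and the standard library are available. Lean on these libraries where they do the work, as an engineer would, in place of code of your own. Each camera call takes 0.05 s, during which the arm holds its last target. There are 200 camera calls.

## Working session

There is one attempt and no reset: what is moved stays moved. The work goes in short steps, Python scripts to look and compute and a tool call to move; the robot and the scene stay as the last step left them, time stands still between calls to the robot, and variables do not carry over. Pictures are saved under pics/ and viewed, about 12 in all and at most 16, crops included, and the job is handed in when it is done.

Besides the shell and the picture viewer there is one more tool, called after "Emit:" as name([rows], argument=value, ...), one row to a line, values as JSON. play_rows: Moves the arm, as the interface text tells. Shifts and turns lie within -1 to 1; 1 stands for 1 m of shift or 6 degrees of turn. Its arguments: {"type":"object","properties":{"moves":{"type":"array"},"hand":{"type":"number"},"grip_force":{"type":"number"}},"required":["moves"]}

```bash
mkdir -p pics; ls; python3 - <<'E'
from station import ctrl
import cv2
o=ctrl.get_obs();print(o['clock'],o['eef_pos'],o['eef_rot'],o['width'])
for n in('scene','side'):
    p=ctrl.read_camera(n);cv2.imwrite(f'pics/{n}0.png',p['frame'][:,:,::-1])
    print(n,p['mtx'].tolist(),p['cam_to_world'].round(3).tolist())
E
```

```text
pics
0.0 [ 0.2183862  -0.63802314  0.18770545] [-2.55516932e+00  1.82612688e+00  2.32556261e-03] 1.0019788593426462
scene [[478.98617936324587, 0.0, 317.03736514677246], [0.0, 478.98617936324587, 241.45201316889273], [0.0, 0.0, 1.0]] [[0.854, 0.431, -0.289, 0.78], [0.519, -0.714, 0.47, -0.533], [-0.004, -0.552, -0.834, 1.055], [0.0, 0.0, 0.0, 1.0]]
side [[488.3599031424436, 0.0, 327.6831202860593], [0.0, 488.3599031424436, 243.5396158255846], [0.0, 0.0, 1.0]] [[-0.994, -0.078, 0.08, 0.353], [-0.112, 0.737, -0.666, 0.68], [-0.007, -0.671, -0.742, 0.884], [0.0, 0.0, 0.0, 1.0]]
```

View pics/scene0.png

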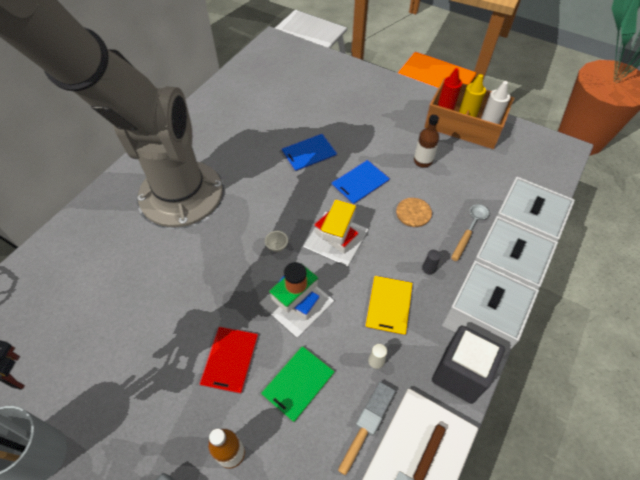

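View pics/side0.png

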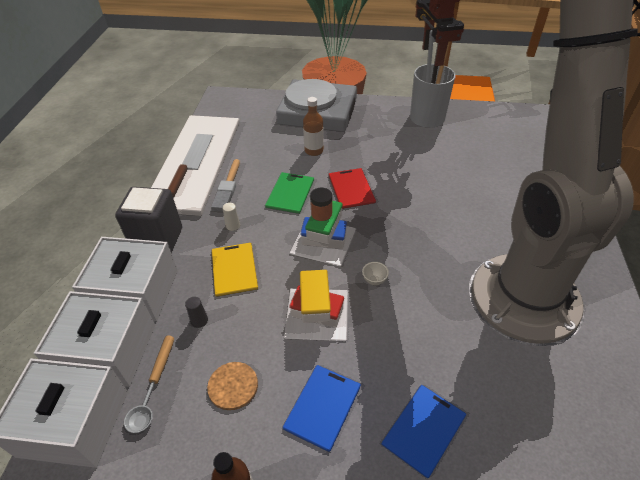

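Scene camera: the jar/green/blue stack is at about (295,290) and the yellow/red stack at about (338,228). The boards are red (229,360), green (299,382) and yellow (389,304), with the coaster at (413,212). There are two blue boards, at (308,152) and (361,182), so I'll compare their distances from the base.

```bash
cat > h.py <<'E'
from station import ctrl
import cv2, numpy as np
H={'red':[(0,8),(172,180)],'blue':[(105,125)],'green':[(50,80)],'yellow':[(20,32)]}
def toplane(p,uv,z):
    uv=np.atleast_2d(np.array(uv,float)); T=p['cam_to_world']
    d=np.c_[uv,np.ones(len(uv))]@np.linalg.inv(p['mtx']).T@T[:3,:3].T
    return (T[:3,3]+d*((z-T[2,3])/d[:,2])[:,None])[:,:2]
def proj(p,P):
    T=p['cam_to_world'];c=(np.atleast_2d(P)-T[:3,3])@T[:3,:3];q=c@p['mtx'].T
    return q[:,:2]/q[:,2:]
def cmask(p,col):
    hsv=cv2.cvtColor(p['frame'],cv2.COLOR_RGB2HSV);m=np.zeros(hsv.shape[:2],np.uint8)
    for a,b in H[col]: m|=cv2.inRange(hsv,(a,140,50),(b,255,255))
    return m
def rect(p,m,z):
    ys,xs=np.nonzero(m); w=toplane(p,np.c_[xs,ys],z)
    (c,s,a)=cv2.minAreaRect((w*1000).astype(np.float32))
    if s[0]<s[1]: s=s[::-1];a+=90
    return np.round(c,1),np.round(s,1),round((a+90)%180-90,1)
def blobs(p,col,z,amin=120):
    n,l,st,ce=cv2.connectedComponentsWithStats(cmask(p,col))
    return [(ce[i].round(),st[i,4],*rect(p,l==i,z)) for i in range(1,n) if st[i,4]>amin]
E
python3 - <<'E'
from h import *
for n in('scene','side'):
    p=ctrl.read_camera(n);print(n)
    for c in H:
        for z in (.01,.05,.094):
            for b in blobs(p,c,z): print(c,z,*b)
    for t in('coaster_top','jar_mid','board_blue_top','board_red_top','board_green_top','board_yellow_top','tub_red_mid','tub_blue_mid','tub_green_mid','tub_yellow_mid'):
        z={'c':.01,'j':.124,'b':.01}.get(t[0]) or (.028 if 'red' in t or 'blue' in t else .072)
        for d in ctrl.pinpoint(p,t)[:3]: print(t,round(d['p'],2),np.round(d['centre']),(toplane(p,d['centre'],z)*1000).round(1))
    if 1:
        t=ctrl.trace(p,'coaster_top')[0];print('coaster',rect(p,t['mask'],.01))
E
```

```text
scene
red 0.01 [450.  91.] 622 [480.8 810.4] [210.4  61.6] -78.6
red 0.01 [350. 236.] 129 [480.6 108.7] [58.4 26.1] 84.1
red 0.01 [229. 359.] 2556 [ 411.7 -316.7] [140.3  97.5] -70.0
red 0.05 [450.  91.] 622 [492.3 758.9] [202.4  59.2] -78.6
red 0.05 [350. 236.] 129 [492.1  84.1] [56.2 25.1] 84.1
red 0.05 [229. 359.] 2556 [ 425.8 -325. ] [134.9  93.7] -70.0
red 0.094 [450.  91.] 622 [504.9 702.3] [193.5  56.6] -78.6
red 0.094 [350. 236.] 129 [504.7  57.1] [53.7 24. ] 84.1
red 0.094 [229. 359.] 2556 [ 441.3 -334.1] [129.   89.6] -70.0
blue 0.01 [309. 152.] 1120 [228.7 318.5] [139.9  98.1] 58.9
blue 0.01 [360. 181.] 1278 [415.1 296.7] [141.7  96.9] 70.4
blue 0.01 [307. 303.] 255 [ 490.7 -107.5] [61.3 30.5] 79.8
blue 0.05 [309. 152.] 1120 [249.9 285.9] [134.6  94.3] 58.9
blue 0.05 [360. 181.] 1278 [429.1 264.9] [136.3  93.2] 70.4
blue 0.05 [307. 303.] 255 [ 501.8 -123.9] [59.  29.3] 79.8
blue 0.094 [309. 152.] 1120 [273.1 250. ] [128.7  90.2] 58.9
blue 0.094 [360. 181.] 1278 [444.5 229.9] [130.3  89.1] 70.4
blue 0.094 [307. 303.] 255 [ 514.  -141.8] [56.4 28. ] 79.8
green 0.01 [283. 293
[... 3403 characters left out ...]
3.] [[589.1 273.5]]
coaster_top 0.59 [324. 218.] [[ 466.4 -189.4]]
jar_mid 0.61 [320. 202.] [[ 467.1 -127.1]]
board_blue_top 0.93 [324. 405.] [[408.4 297.8]]
board_blue_top 0.78 [426. 423.] [[221.9 311.9]]
board_red_top 0.92 [351. 185.] [[ 408.9 -322.4]]
board_green_top 0.81 [290. 190.] [[ 570.2 -284.7]]
board_yellow_top 0.95 [229. 271.] [[663.5   4.2]]
tub_red_mid 0.77 [315. 306.] [[453.3  90.7]]
tub_red_mid 0.57 [314. 292.] [[460.4  56.6]]
tub_blue_mid 0.78 [323. 234.] [[ 459.7 -117.2]]
tub_green_mid 0.43 [323. 203.] [[ 468.4 -181.2]]
tub_yellow_mid 0.79 [312. 296.] [[455.8  97.7]]
tub_yellow_mid 0.41 [352. 186.] [[ 403.  -248.8]]
coaster (array([588.3, 276.8]), array([98.5, 96.5]), -58.6)
```

Measured centres in mm:

| Thing | Centre | Angle |
|---|---|---|
| Red board | (410,-316) | -70° |
| Green board | (571,-282) | 82° |
| Yellow board | (658,-8) | -71° |
| Coaster | (591,276) | – |

There are two candidates for the blue board. The one at scene (361,182) is at world (414,298), 509 mm from the base. The one at (308,152) is at (227,320), 392 mm away. The first is farther from the base, so it fits the description. I'll confirm that in one crop.

```bash
cat >> h.py <<'E'
def plan(x,y,z,yaw=None,rot=None):
    """print turn and tool-frame shift (after the turn) from the present pose to the target (m, deg); yaw = tool x direction mod 180"""
    from scipy.spatial.transform import Rotation as R
    o=ctrl.get_obs();M=R.from_rotvec(o['eef_rot']).as_matrix();y0=np.degrees(np.arctan2(M[1,0],M[0,0]))
    a=0 if yaw is None else ((yaw-y0+90)%180-90)
    M=R.from_euler('z',a,degrees=True).as_matrix()@M
    d=M.T@(np.array([x,y,z])-o['eef_pos'])
    print('t %.1f'%o['clock'],'pos',np.round(o['eef_pos']*1000,1),'yaw %.1f'%y0,'q1,q7',np.round(o['qpos'][[0,6]],2),'w %.3f'%o['width'],'F',np.round(o['force'],1))
    print('  turn units %.2f'%(-a/6),'then shift',d.round(4), 'full-turn alternative %.2f'%((-a+180*np.sign(a))/6))
E
python3 - <<'E'
from h import *
p=ctrl.read_camera('scene')
cv2.imwrite('pics/crop1.png',cv2.resize(p['frame'][110:320,250:450,::-1],None,fx=2.8,fy=2.8,interpolation=cv2.INTER_CUBIC))
for n,uv in dict(bottleUR=(424,163),bottleLL=(230,465),salt=(377,364),pepper=(430,271),bowl=(276,245)).items(): print(n,toplane(p,uv,0)*1000)
plan(.468,-.125,.25,-15)
E
```

```text
bottleUR [[540.5790253  462.44826038]]
bottleLL [[ 545.15269279 -492.27176309]]
salt [[ 702.49385078 -152.42154303]]
pepper [[706.00867694 132.33596548]]
bowl [[327.89656156  -4.39429675]]
t 1.4 pos [ 218.6 -638.6  188.7] yaw -71.1 q1,q7 [ 1.13 -0.08] w 0.998 F [-0.1  0.1 -0.7]
  turn units -9.35 then shift [ 0.1079 -0.5607 -0.0613] full-turn alternative 20.65
```

View pics/crop1.png

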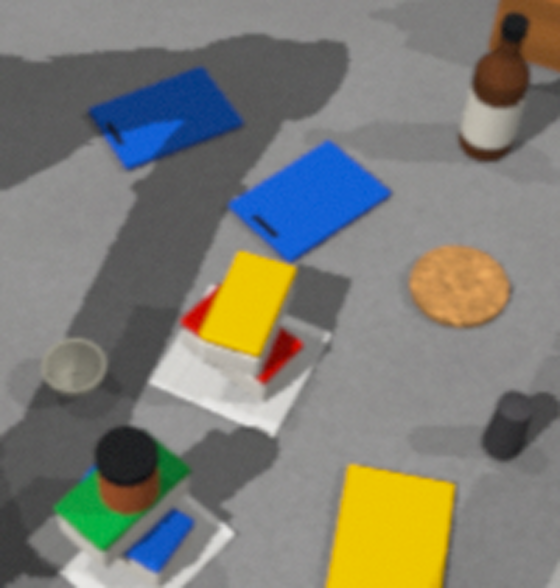

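The crop shows the two blue boards at (165,117) and (310,200). The one at crop (310,200), beside the yellow/red stack, is the far one and the target. Next I go above the jar.

Emit:
play_rows([
  [[0, 0, -0.0061, -0.935], [0, 0, -0.0061, -0.935], [0, 0, -0.0061, -0.935], [0, 0, -0.0061, -0.935], [0, 0, -0.0061, -0.935], [0, 0, -0.0061, -0.935], [0, 0, -0.0061, -0.935], [0, 0, -0.0061, -0.935], [0, 0, -0.0061, -0.935], [0, 0, -0.0061, -0.935]],
], hand=1, grip_force=25)

```text
clock: 2.6
eef_pos: [0.2185, -0.6386, 0.2498]
eef_rot: [3.115, -0.405, -0.0]
force: [-0.2, -0.7, 0.5]
width: 1.004
```

Emit:
play_rows([
  [[0.009, -0.0467, 0, 0], [0.009, -0.0467, 0, 0], [0.009, -0.0467, 0, 0], [0.009, -0.0467, 0, 0], [0.009, -0.0467, 0, 0], [0.009, -0.0467, 0, 0], [0.009, -0.0467, 0, 0], [0.009, -0.0467, 0, 0], [0.009, -0.0467, 0, 0], [0.009, -0.0467, 0, 0], [0.009, -0.0467, 0, 0], [0.009, -0.0467, 0, 0]],
])

```text
clock: 4.1
eef_pos: [0.4686, -0.124, 0.25]
eef_rot: [3.114, -0.411, 0.001]
force: [0.1, -0.7, -0.2]
width: 0.998
```

```bash
python3 - <<'E'
from h import *
p=ctrl.read_camera('wrist');cv2.imwrite('pics/w1.png',p['frame'][:,:,::-1])
print(p['cam_to_world'].round(3).tolist())
for t,z in(('jar_mid',.124),('tub_green_mid',.072)):
    for d in ctrl.pinpoint(p,t)[:2]: print(t,round(d['p'],2),np.round(d['centre']),(toplane(p,d['centre'],z)*1000).round(1))
for c,z in(('green',.094),('blue',.05)):
    for b in blobs(p,c,z): print(c,*b)
plan(.468,-.125,.11)
E
```

```text
[[0.966, -0.249, -0.072, 0.489], [-0.259, -0.927, -0.27, -0.05], [0.0, 0.28, -0.96, 0.446], [0.0, 0.0, 0.0, 1.0]]
jar_mid 0.74 [443. 304.] [[ 551.5 -220.5]]
jar_mid 0.56 [312. 212.] [[ 466.9 -117.4]]
green [453. 275.] 3386 [ 561.1 -223.1] [82.2 68.8] 82.3
blue [351. 189.] 1176 [ 503.  -120.3] [55.  20.7] 87.5
blue [265. 204.] 727 [ 419.5 -117.4] [54.4 16.2] 82.7
t 4.2 pos [ 468.9 -122.8  250. ] yaw -14.7 q1,q7 [ 0.63 -0.21] w 0.999 F [-0.3 -0.6 -0.5]
  turn units 0.00 then shift [-0.0004  0.0024  0.14  ] full-turn alternative 0.00
```

View pics/w1.png

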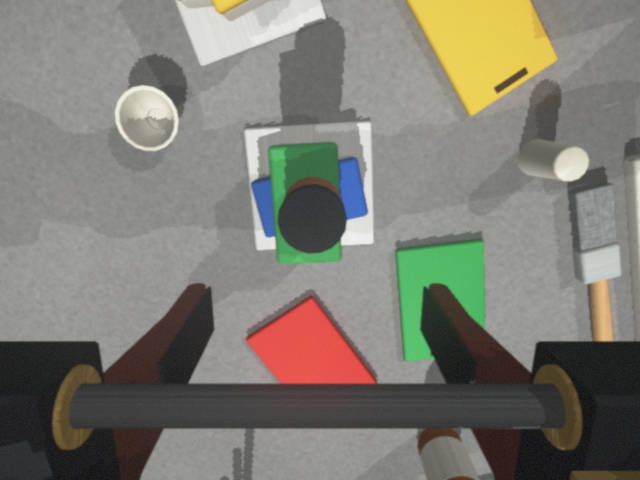

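The wrist view shows the jar lid at (312,219), on the green tub with its outline at (271..342, 143..262). The blue ends stick out on both sides. I'll locate the jar and the green tub from these pixels.

```bash
python3 - <<'E'
from h import *
p=ctrl.read_camera('wrist')
g=cv2.cvtColor(p['frame'],cv2.COLOR_RGB2GRAY)[170:265,265:360]
m=(g<35).astype(np.uint8);ys,xs=np.nonzero(m)
(c,r)=cv2.minEnclosingCircle(np.c_[xs,ys].astype(np.float32));uv=(c[0]+265,c[1]+170)
print(uv,r,toplane(p,uv,.154)*1000)
w=toplane(p,[(270,147),(337,142),(343,262),(277,263)],.094)*1000;print(w.round(),w.mean(0))
x,y=toplane(p,uv,.154)[0];plan(x,y,.11,-15)
E
```

```text
(265.0, 170.0) 0.0 [[445.44299164 -72.92676826]]
[[ 446.  -61.]
 [ 500.  -71.]
 [ 480. -173.]
 [ 423. -159.]] [ 462.29879982 -115.88309694]
t 4.3 pos [ 468.2 -124.9  249.8] yaw -14.9 q1,q7 [ 0.64 -0.21] w 1.002 F [-0.6 -0.5  0.2]
  turn units 0.02 then shift [-0.0354 -0.0443  0.1397] full-turn alternative -29.98
```

Emit:
play_rows([
  [[-0.0045, -0.005, 0.03, 0], [0, 0, 0.04, 0], [0, 0, 0.04, 0], [0, 0, 0.02, 0], [0, 0, 0.01, 0], [0, 0, 0, 0]],
])

```text
clock: 5.05
eef_pos: [0.4646, -0.1202, 0.1095]
eef_rot: [3.114, -0.412, -0.001]
force: [0.2, -0.5, 1.5]
width: 0.998
```

Emit:
play_rows([
  [[0, 0, 0, 0], [0, 0, 0, 0], [0, 0, 0, 0], [0, 0, 0, 0], [0, 0, 0, 0], [0, 0, 0, 0]],
], hand=-1, grip_force=20)

```text
clock: 5.8
eef_pos: [0.4655, -0.1194, 0.11]
eef_rot: [3.115, -0.41, 0.002]
force: [0.2, -1.3, 2.0]
width: 0.566
```

Emit:
play_rows([
  [[0, 0, -0.01, 0], [0, 0, -0.02, 0], [0, 0, -0.03, 0], [0, 0, -0.03, 0], [0, 0, -0.03, 0]],
])

```text
clock: 6.42
eef_pos: [0.4641, -0.1191, 0.2306]
eef_rot: [-3.115, 0.41, 0.002]
force: [-0.1, 0.3, -2.0]
width: 0.562
```

```bash
python3 - <<'E'
from h import *
p=ctrl.read_camera('wrist');cv2.imwrite('pics/w2.png',p['frame'][:,:,::-1])
plan(.591,.276,.25)
for c,z in(('green',.094),('blue',.05)):
    for b in blobs(p,c,z): print(c,*b)
E
```

```text
t 6.5 pos [ 466.6 -119.2  234.5] yaw -15.0 q1,q7 [ 0.63 -0.23] w 0.563 F [ 0.5 -0.   0.8]
  turn units 0.00 then shift [ 0.0181 -0.414  -0.0154] full-turn alternative 0.00
green [456. 297.] 6674 [ 557.  -221.5] [84.4 74.1] 83.6
blue [359. 198.] 1331 [ 504.7 -121.4] [57.1 23.2] 78.1
blue [269. 213.] 806 [ 418.3 -117.2] [55.1 16.9] 79.7
```

View pics/w2.png

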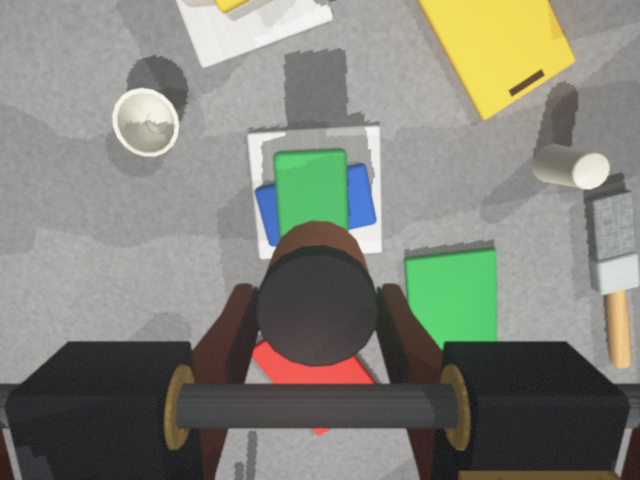

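The jar is held (opening 49.6 mm, lid at (317,307)). Carry it to the coaster.

Emit:
play_rows([
  [[0.0015, -0.0345, -0.001, 0], [0.0015, -0.0345, -0.001, 0], [0.0015, -0.0345, -0.001, 0], [0.0015, -0.0345, -0.001, 0], [0.0015, -0.0345, -0.001, 0], [0.0015, -0.0345, -0.001, 0], [0.0015, -0.0345, -0.001, 0], [0.0015, -0.0345, -0.001, 0], [0.0015, -0.0345, -0.001, 0], [0.0015, -0.0345, -0.001, 0], [0.0015, -0.0345, -0.001, 0], [0.0015, -0.0345, -0.001, 0]],
])

```text
clock: 7.98
eef_pos: [0.5892, 0.2765, 0.2407]
eef_rot: [3.114, -0.41, -0.002]
force: [0.3, 0.2, -2.6]
width: 0.561
```

```bash
python3 - <<'E'
from h import *
p=ctrl.read_camera('wrist');o=ctrl.get_obs()
z=o['eef_pos'][2]+.044
print('jar',toplane(p,(317,307),z)*1000, 'tcp pix',proj(p,[*o['eef_pos'][:2],z]))
m=ctrl.trace(p,'coaster_top');print([(round(d['p'],2),np.round(d['centre']),rect(p,d['mask'],.01)) for d in m[:2]])
plan(.591,.276,.026)
E
```

```text
jar [[591.02993128 281.51055603]] tcp pix [[311.36504427 306.89095617]]
[(0.7, array([321., 188.]), (array([593.8, 283.1]), array([95.1, 84.6]), -16.0))]
t 8.1 pos [588.2 280.4 240.8] yaw -14.7 q1,q7 [-0.06 -1.05] w 0.565 F [-0.4  0.9 -2.3]
  turn units 0.00 then shift [0.0044 0.0039 0.2147] full-turn alternative 0.00
```

Emit:
play_rows([
  [[0.003, 0.002, 0.03, 0], [0, 0, 0.045, 0], [0, 0, 0.045, 0], [0, 0, 0.04, 0], [0, 0, 0.03, 0], [0, 0, 0.015, 0], [0, 0, 0.006, 0], [0, 0, 0.002, 0], [0, 0, 0, 0]],
])

```text
clock: 9.2
eef_pos: [0.5926, 0.2735, 0.0297]
eef_rot: [-3.114, 0.41, -0.002]
force: [0.3, 0.3, -2.1]
width: 0.564
```

```bash
python3 - <<'E'
from h import *
for i in range(3):
    p=ctrl.read_camera('scene'); plan(.591,.276,.026)
cv2.imwrite('pics/s2.png',cv2.resize(p['frame'][130:290,320:500,::-1],None,fx=3,fy=3))
E
```

```text
t 9.2 pos [592.6 273.6  29.7] yaw -15.0 q1,q7 [-0.11 -1.17] w 0.561 F [ 0.3  0.2 -2.2]
  turn units 0.00 then shift [-0.0021 -0.0019  0.0037] full-turn alternative 0.00
t 9.3 pos [592.5 273.6  29.6] yaw -15.0 q1,q7 [-0.11 -1.17] w 0.562 F [-0.5 -0.2 -1.3]
  turn units 0.00 then shift [-0.0021 -0.002   0.0036] full-turn alternative 0.00
t 9.3 pos [592.4 273.5  29.5] yaw -15.0 q1,q7 [-0.11 -1.17] w 0.564 F [-0.   0.2 -1.9]
  turn units 0.00 then shift [-0.002  -0.002   0.0035] full-turn alternative 0.00
```

View pics/s2.png

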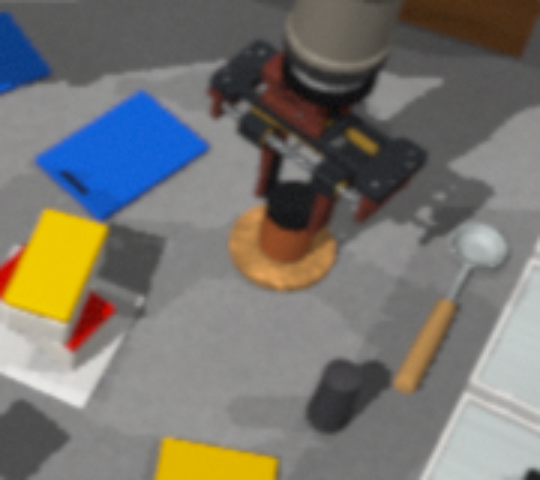

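The jar hangs centred over the coaster, about 3.5 mm up. Lower it, release and lift.

Emit:
play_rows([
  [[-0.001, -0.002, 0.002, 0], [0, 0, 0.001, 0], [0, 0, 0, 0], [0, 0, 0, 0]],
])

```text
clock: 9.85
eef_pos: [0.5914, 0.2759, 0.026]
eef_rot: [-3.114, 0.41, -0.0]
force: [-0.5, 1.2, 1.9]
width: 0.563
```

Emit:
play_rows([
  [[0, 0, 0, 0], [0, 0, 0, 0], [0, 0, 0, 0], [0, 0, 0, 0], [0, 0, 0, 0]],
], hand=1)

```text
clock: 10.48
eef_pos: [0.5915, 0.2753, 0.0256]
eef_rot: [3.115, -0.41, 0.0]
force: [-0.4, -0.7, 0.4]
width: 0.998
```

Emit:
play_rows([
  [[0, 0, -0.02, 0], [0, 0, -0.03, 0], [0, 0, -0.05, 0], [0, 0, -0.05, 0], [0, 0, -0.05, 0], [0, 0, 0, 0]],
])

```text
clock: 11.22
eef_pos: [0.5935, 0.2776, 0.2322]
eef_rot: [-3.109, 0.409, -0.012]
force: [-0.7, 0.2, 0.2]
width: 1.0
```

```bash
python3 - <<'E'
from h import *
for n in('scene','side'):
    p=ctrl.read_camera(n)
    for t in('jar_mid','coaster_top'):
        for d in ctrl.trace(p,t)[:1]: print(n,t,round(d['p'],2),np.round(d['centre']),rect(p,d['mask'],.01), 'expected jar ctr',proj(p,[.591,.276,.04]).round())
plan(.459,-.117,.15,-14)
E
```

```text
scene jar_mid 0.88 [415. 206.] (array([587.8, 304.6]), array([95.3, 49.3]), -77.0) expected jar ctr [[415. 204.]]
scene coaster_top 0.76 [414. 214.] (array([594.3, 270.6]), array([95.1, 91.5]), 11.9) expected jar ctr [[415. 204.]]
side jar_mid 0.62 [232. 375.] (array([599.8, 258.8]), array([80.6, 50.9]), -55.9) expected jar ctr [[229. 377.]]
side coaster_top 0.88 [237. 392.] (array([584.6, 282.6]), array([93.2, 83.1]), 30.4) expected jar ctr [[229. 377.]]
t 11.5 pos [590.8 274.9 224.4] yaw -15.0 q1,q7 [-0.05 -1.05] w 1.001 F [ 0.5  0.6 -0.7]
  turn units -0.17 then shift [-0.033   0.412   0.0751] full-turn alternative 29.83
```

Emit:
play_rows([
  [[0, 0, 0, -0.3], [-0.003, 0.0374, 0, 0], [-0.003, 0.0374, 0, 0], [-0.003, 0.0374, 0, 0], [-0.003, 0.0374, 0, 0], [-0.003, 0.0374, 0, 0], [-0.003, 0.0374, 0, 0], [-0.003, 0.0374, 0, 0], [-0.003, 0.0374, 0, 0], [-0.003, 0.0374, 0, 0], [-0.003, 0.0374, 0, 0], [-0.003, 0.0374, 0, 0]],
])

```text
clock: 13.02
eef_pos: [0.4647, -0.1186, 0.2254]
eef_rot: [-3.121, 0.359, 0.001]
force: [0.3, -1.3, -0.3]
width: 1.002
```

```bash
python3 - <<'E'
from h import *
p=ctrl.read_camera('wrist');cv2.imwrite('pics/w3.png',p['frame'][:,:,::-1])
p=ctrl.read_camera('wrist')
hsv=cv2.cvtColor(p['frame'],cv2.COLOR_RGB2HSV);m=cv2.inRange(hsv,(50,100,30),(85,255,255))
n,l,st,ce=cv2.connectedComponentsWithStats(m)
for i in range(1,n):
    if st[i,4]>300: print(ce[i].round(),st[i,4],rect(p,l==i,.094))
for b in blobs(p,'blue',.05): print(*b)
plan(.460,-.117,.056,-13)
E
```

```text
[312. 206.] 8963 (array([ 460.9, -116.5]), array([101.9,  56.6]), 77.7)
[449. 295.] 6175 (array([ 554.1, -232.2]), array([110.8,  75.2]), 82.1)
[360. 194.] 1358 [ 504.7 -121. ] [57.  22.7] 79.2
[268. 207.] 864 [ 418.2 -117.1] [54.2 17.2] 79.3
t 13.1 pos [ 463.7 -121.8  225. ] yaw -13.5 q1,q7 [ 0.67 -0.21] w 1.000 F [ 0.2 -0.4 -1. ]
  turn units -0.08 then shift [-0.0044 -0.0041  0.169 ] full-turn alternative 29.92
```

View pics/w3.png

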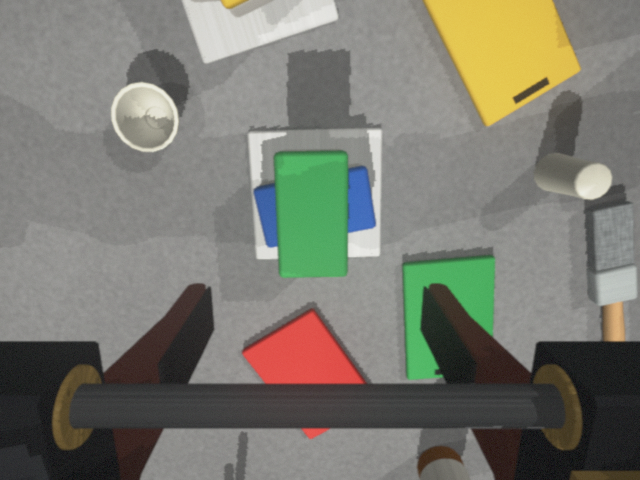

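The green tub (312,213) is clear on top of the blue tub, with its centre at (461,-117) and angle 77.7°. Descend and grip.

Emit:
play_rows([
  [[-0.0035, -0.0045, 0.02, -0.08], [0, 0, 0.04, 0], [0, 0, 0.04, 0], [0, 0, 0.035, 0], [0, 0, 0.02, 0], [0, 0, 0.01, 0], [0, 0, 0.003, 0], [0, 0, 0, 0]],
])

```text
clock: 14.12
eef_pos: [0.4635, -0.1123, 0.0582]
eef_rot: [3.122, -0.348, 0.001]
force: [0.1, -0.3, -0.0]
width: 1.0
```

Emit:
play_rows([
  [[0, 0, 0, 0], [0, 0, 0, 0], [0, 0, 0, 0], [0, 0, 0, 0], [0, 0, 0, 0]],
], hand=-1, grip_force=30)

```text
clock: 14.75
eef_pos: [0.4627, -0.1124, 0.0578]
eef_rot: [3.122, -0.348, -0.001]
force: [-1.4, -0.5, 4.9]
width: 0.648
```

Emit:
play_rows([
  [[0, 0, -0.01, 0], [0, 0, -0.02, 0], [0, 0, -0.03, 0], [0, 0, -0.04, 0], [0, 0, -0.03, 0], [0, 0, -0.02, 0], [0, 0, 0, 0]],
])

```text
clock: 15.62
eef_pos: [0.4639, -0.1125, 0.209]
eef_rot: [3.122, -0.348, 0.005]
force: [0.2, 0.8, -3.3]
width: 0.652
```

```bash
python3 - <<'E'
from h import *
plan(.571,-.282,.2,-7.9)
E
```

```text
t 15.6 pos [ 463.9 -112.5  209. ] yaw -12.7 q1,q7 [ 0.67 -0.23] w 0.652 F [ 0.2  0.8 -3.3]
  turn units -0.81 then shift [0.1294 0.1531 0.0094] full-turn alternative 29.19
```

Emit:
play_rows([
  [[0, 0, 0, -0.81], [0.0185, 0.0213, 0, 0], [0.0185, 0.0213, 0, 0], [0.0185, 0.0213, 0, 0], [0.0185, 0.0213, 0, 0], [0.0185, 0.0213, 0, 0], [0.0185, 0.0213, 0, 0], [0.0185, 0.0213, 0, 0], [0, 0, 0, 0], [0, 0, 0, 0]],
])

```text
clock: 16.88
eef_pos: [0.57, -0.2767, 0.2062]
eef_rot: [-3.133, 0.214, 0.004]
force: [1.6, 0.8, -3.7]
width: 0.651
```

```bash
python3 - <<'E'
from h import *
p=ctrl.read_camera('wrist');cv2.imwrite('pics/w4.png',p['frame'][:,:,::-1])
print(proj(p,[[.571,-.282,.01]]))
o=ctrl.get_obs();z=o['eef_pos'][2]+.037
print('tcp px at lid height',proj(p,[*o['eef_pos'][:2],z]))
plan(.571,-.278,.016,-7.9)
# blue tub now free, from scene/wrist
for n in('wrist','scene','side'):
    q=p if n=='wrist' else ctrl.read_camera(n)
    for b in blobs(q,'blue',.05,600): print(n,*b)
E
```

```text
[[318.88926846 208.06460178]]
tcp px at lid height [[316.25582609 311.02395504]]
t 16.9 pos [ 570.2 -276.5  206.7] yaw -7.8 q1,q7 [0.74 0.02] w 0.650 F [ 0.8 -0.2 -4.3]
  turn units 0.02 then shift [0.0013 0.0016 0.1907] full-turn alternative -29.98
wrist [150.  35.] 9620 [ 464.2 -121.9] [102.5  55.1] -2.3
scene [309. 152.] 1125 [249.8 286.3] [135.2  94.6] 59.0
scene [360. 181.] 1273 [429.5 264.6] [135.6  92.9] 70.8
side [323. 227.] 761 [ 459.4 -119.7] [101.3  59.9] -1.7
side [322. 408.] 3706 [409.3 315.9] [133.9  91.2] 70.7
side [423. 431.] 4078 [231.2 337.3] [134.1  90.7] 58.9
```

View pics/w4.png

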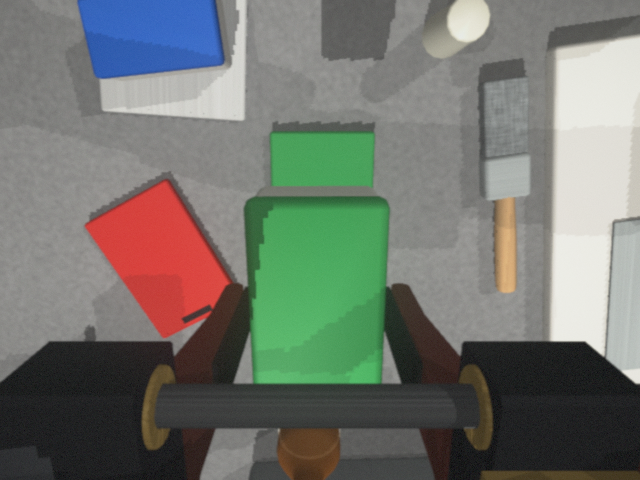

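The green tub is held straight over the green board. I'll check where its front edge (317,198) sits relative to the TCP, then lower it.

```bash
python3 - <<'E'
from h import *
p=ctrl.read_camera('wrist');o=ctrl.get_obs();z=o['eef_pos'][2]+.036
e=toplane(p,(317,198),z)[0];a=np.radians(82.2)
print('tub centre by edge',(e-.052*np.array([np.cos(a),np.sin(a)]))*1000,o['eef_pos'])
w=toplane(p,[(272,133),(374,132)],.01).mean(0);print('board by edge',(w-.070*np.array([np.cos(a),np.sin(a)]))*1000)
E
```

```text
tub centre by edge [ 570.16365117 -281.56845489] [ 0.57057032 -0.27692392  0.20761091]
board by edge [ 575.21846451 -283.31149388]
```

Emit:
play_rows([
  [[0.002, 0.001, 0.03, 0], [0, 0, 0.045, 0], [0, 0, 0.045, 0], [0, 0, 0.035, 0], [0, 0, 0.02, 0], [0, 0, 0.008, 0], [0, 0, 0.003, 0], [0, 0, 0.001, 0], [0, 0, 0, 0], [0, 0, 0, 0]],
])

```text
clock: 18.32
eef_pos: [0.5731, -0.2793, 0.0213]
eef_rot: [3.134, -0.216, 0.001]
force: [0.5, 0.2, -4.2]
width: 0.648
```

```bash
python3 - <<'E'
from h import *
plan(.572,-.278,.018,-7.9)
E
```

```text
t 18.3 pos [ 573.1 -279.3   21.3] yaw -7.9 q1,q7 [ 0.68 -0.08] w 0.648 F [ 0.5  0.2 -4.2]
  turn units 0.01 then shift [-0.0013 -0.0011  0.0033] full-turn alternative -29.99
```

Emit:
play_rows([
  [[-0.001, -0.001, 0.0015, 0], [0, 0, 0.0015, 0], [0, 0, 0, 0], [0, 0, 0, 0]],
])

```text
clock: 18.82
eef_pos: [0.5718, -0.2778, 0.0179]
eef_rot: [-3.134, 0.215, 0.0]
force: [-1.0, 2.0, 0.8]
width: 0.654
```

Emit:
play_rows([
  [[0, 0, 0, 0], [0, 0, 0, 0], [0, 0, 0, 0], [0, 0, 0, 0]],
], hand=1)

```text
clock: 19.32
eef_pos: [0.572, -0.2781, 0.0177]
eef_rot: [3.134, -0.216, 0.0]
force: [-0.1, -0.5, 0.4]
width: 0.998
```

Emit:
play_rows([
  [[0, 0, -0.02, 0], [0, 0, -0.03, 0], [0, 0, -0.05, 0], [0, 0, -0.05, 0], [0, 0, -0.05, 0], [0, 0, 0, 0]],
])

```text
clock: 20.08
eef_pos: [0.5748, -0.2785, 0.2241]
eef_rot: [3.131, -0.215, 0.015]
force: [1.2, 0.5, -0.0]
width: 1.001
```

```bash
python3 - <<'E'
from h import *
for n in('scene','side'):
    p=ctrl.read_camera(n)
    for d in ctrl.trace(p,'tub_green_mid')[:1]: print(n,d['p'],np.round(d['centre']),proj(p,[.571,-.282,.032]))
    for b in blobs(p,'yellow',.094): print(n,*b)
p=ctrl.read_camera('wrist')
for b in blobs(p,'blue',.05,600): print(*b)
for b in blobs(p,'green',.054,600): print(*b)
plan(.453,.098,.2,9.7)
E
```

```text
scene 0.8 [297. 378.] [[296.38493972 378.27880533]]
scene [473.  96.] 700 [573.6 711.3] [199.3  61.6] -83.0
scene [341. 217.] 645 [455.5  96.7] [105.5  57.8] -79.8
scene [389. 305.] 2131 [669.1 -50.9] [129.9  89.9] -71.1
side [234. 269.] 1960 [626.7  59.2] [129.8  86.6] -71.3
side [314. 292.] 1209 [451.4  99.9] [107.   56.6] -80.5
[153.  35.] 9328 [ 464.2 -121.1] [102.3  56.3] -2.2
[327. 202.] 5357 [ 580.2 -280.8] [105.3  70.2] 84.3
t 20.3 pos [ 570.9 -277.7  216.5] yaw -7.9 q1,q7 [0.74 0.02] w 0.998 F [-0.9  0.3  0.2]
  turn units -2.93 then shift [-0.0529 -0.3902  0.0168] full-turn alternative 27.07
```

The green tub is within a couple of mm of its board's middle. Next is yellow.

Emit:
play_rows([
  [[0, 0, 0, -0.98], [0, 0, 0, -0.98], [0, 0, 0, -0.97], [-0.0059, -0.0434, 0, 0], [-0.0059, -0.0434, 0, 0], [-0.0059, -0.0434, 0, 0], [-0.0059, -0.0434, 0, 0], [-0.0059, -0.0434, 0, 0], [-0.0059, -0.0434, 0, 0], [-0.0059, -0.0434, 0, 0], [-0.0059, -0.0434, 0, 0], [-0.0059, -0.0434, 0, 0]],
])

```text
clock: 21.82
eef_pos: [0.4523, 0.0991, 0.2168]
eef_rot: [3.13, 0.266, -0.003]
force: [-0.3, -0.2, 0.1]
width: 1.001
```

```bash
python3 - <<'E'
from h import *
p=ctrl.read_camera('wrist');p=ctrl.read_camera('wrist')
for c,z in(('yellow',.094),('red',.05),('blue',.01)):
    for b in blobs(p,c,z,300): print(c,*b)
plan(.453,.098,.056,9.7)
E
```

```text
yellow [321. 225.] 8995 [454.4 100. ] [101.1  56.5] -79.5
yellow [503. 310.] 5347 [610.6  40.5] [96.5 73.7] -70.7
red [272. 210.] 1334 [408.1  99.7] [59.7 25.8] -81.1
red [365. 227.] 688 [499.4  90.4] [57.5 18. ] -80.4
blue [301.  26.] 5784 [403.9 265.9] [94.2 70.3] -19.2
blue [297. 436.] 1453 [ 467.3 -174.7] [113.6  30.6] 10.2
t 21.9 pos [451.4 102.7 217.3] yaw 10.2 q1,q7 [ 0.4  -0.32] w 1.002 F [-0.1 -0.3  0.5]
  turn units 0.08 then shift [0.0009 0.0051 0.1613] full-turn alternative -29.92
```

Emit:
play_rows([
  [[0.0024, 0.0037, 0.02, 0], [0, 0, 0.04, 0], [0, 0, 0.04, 0], [0, 0, 0.03, 0], [0, 0, 0.02, 0], [0, 0, 0.009, 0], [0, 0, 0.002, 0], [0, 0, 0, 0]],
])

```text
clock: 22.92
eef_pos: [0.457, 0.0948, 0.0571]
eef_rot: [-3.13, -0.266, -0.001]
force: [0.7, -0.5, 0.6]
width: 1.0
```

Emit:
play_rows([
  [[0, 0, 0, 0], [0, 0, 0, 0], [0, 0, 0, 0], [0, 0, 0, 0], [0, 0, 0, 0]],
], hand=-1, grip_force=30)

```text
clock: 23.55
eef_pos: [0.4562, 0.0947, 0.0568]
eef_rot: [3.13, 0.266, -0.001]
force: [-3.3, -0.1, 5.5]
width: 0.652
```

Emit:
play_rows([
  [[0, 0, -0.01, 0], [0, 0, -0.02, 0], [0, 0, -0.03, 0], [0, 0, -0.04, 0], [0, 0, -0.03, 0], [0, 0, -0.02, 0], [0, 0, 0, 0]],
])

```text
clock: 24.42
eef_pos: [0.4576, 0.0951, 0.208]
eef_rot: [3.13, 0.266, 0.005]
force: [0.1, -0.3, -3.8]
width: 0.653
```

```bash
python3 - <<'E'
from h import *
plan(.658,-.008,.2,18.8)
E
```

```text
t 24.4 pos [457.6  95.1 208. ] yaw 9.7 q1,q7 [ 0.42 -0.33] w 0.653 F [ 0.1 -0.3 -3.8]
  turn units -1.52 then shift [0.1565 0.1622 0.0086] full-turn alternative 28.48
```

Emit:
play_rows([
  [[0, 0, 0, -0.76], [0, 0, 0, -0.76], [0.0174, 0.0185, 0, 0], [0.0174, 0.0185, 0, 0], [0.0174, 0.0185, 0, 0], [0.0174, 0.0185, 0, 0], [0.0174, 0.0185, 0, 0], [0.0174, 0.0185, 0, 0], [0.0174, 0.0185, 0, 0], [0.0174, 0.0185, 0, 0], [0.0174, 0.0185, 0, 0], [0, 0, 0, 0]],
])

```text
clock: 25.92
eef_pos: [0.6589, -0.0139, 0.2042]
eef_rot: [-3.099, -0.51, 0.004]
force: [-0.6, -0.1, -3.6]
width: 0.653
```

```bash
python3 - <<'E'
from h import *
p=ctrl.read_camera('wrist');p=ctrl.read_camera('wrist')
cv2.imwrite('pics/w5.png',p['frame'][:,:,::-1])
plan(.6565,-.0125,.018,18.8)
E
```

```text
t 26.0 pos [657.5 -11.8 205. ] yaw 18.9 q1,q7 [ 0.42 -0.03] w 0.649 F [-0.7 -0.8 -3. ]
  turn units 0.01 then shift [-0.0008  0.0006  0.187 ] full-turn alternative -29.99
```

View pics/w5.png

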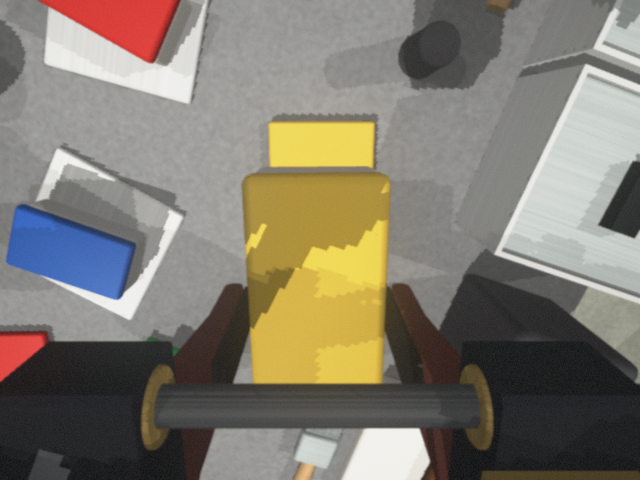

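The yellow tub is over its board, with its front edge at (317,174) and the board edge at row 122. The dark block at lower right (530,320) needs a clearance check.

```bash
python3 - <<'E'
from h import *
p=ctrl.read_camera('wrist');o=ctrl.get_obs();z=o['eef_pos'][2]+.036
a=np.radians(108.8);u=np.array([np.cos(a),np.sin(a)])
print('tub centre',(toplane(p,(317,174),z)[0]-.052*u)*1000,o['eef_pos'])
print('board',(toplane(p,[(270,122),(374,122)],.01).mean(0)-.070*u)*1000)
s=ctrl.read_camera('scene')
print('block bases scene',toplane(s,[(436,378),(478,400),(452,298)],0).round(3).tolist(),'tops',toplane(s,[(450,322),(470,322)],.09).round(3).tolist())
t=np.radians(18.9);ux=np.array([np.cos(t),np.sin(t)]);c=o['eef_pos'][:2]
print('body end',[(c+.089*ux+k*.0375*np.array([-ux[1],ux[0]])).round(3) for k in(-1,1)])
E
```

```text
tub centre [656.43571448  -7.77454617] [ 0.65744158 -0.01142911  0.20547831]
board [660.48855813  -7.23693501]
block bases scene [[0.829, -0.113], [0.926, -0.11], [0.783, 0.09]] tops [[0.802, -0.02], [0.839, 0.003]]
body end [array([ 0.754, -0.018]), array([0.729, 0.053])]
```

Clear. Lower it.

Emit:
play_rows([
  [[0.002, 0, 0.03, 0], [0, 0, 0.045, 0], [0, 0, 0.045, 0], [0, 0, 0.035, 0], [0, 0, 0.018, 0], [0, 0, 0.008, 0], [0, 0, 0.003, 0], [0, 0, 0, 0], [0, 0, 0, 0], [0, 0, 0, 0]],
])

```text
clock: 27.38
eef_pos: [0.6609, -0.0116, 0.0233]
eef_rot: [3.099, 0.514, 0.002]
force: [0.3, 0.1, -3.1]
width: 0.656
```

```bash
python3 - <<'E'
from h import *
plan(.659,-.0115,.017,18.8)
E
```

```text
t 27.4 pos [660.9 -11.6  23.3] yaw 18.8 q1,q7 [ 0.36 -0.15] w 0.656 F [ 0.3  0.1 -3.1]
  turn units 0.00 then shift [-0.0017 -0.0007  0.0063] full-turn alternative -30.00
```

Emit:
play_rows([
  [[-0.0015, -0.0005, 0.003, 0], [0, 0, 0.002, 0], [0, 0, 0.001, 0], [0, 0, 0, 0], [0, 0, 0, 0]],
])

```text
clock: 28.0
eef_pos: [0.6586, -0.0117, 0.0169]
eef_rot: [3.099, 0.514, -0.001]
force: [-3.8, -1.1, 2.3]
width: 0.653
```

Emit:
play_rows([
  [[0, 0, 0, 0], [0, 0, 0, 0], [0, 0, 0, 0], [0, 0, 0, 0]],
], hand=1)

```text
clock: 28.5
eef_pos: [0.6591, -0.0115, 0.0167]
eef_rot: [-3.099, -0.514, -0.001]
force: [0.2, 0.1, -0.2]
width: 0.995
```

Emit:
play_rows([
  [[0, 0, -0.02, 0], [0, 0, -0.03, 0], [0, 0, -0.05, 0], [0, 0, -0.05, 0], [0, 0, -0.05, 0], [0, 0, 0, 0]],
])

```text
clock: 29.25
eef_pos: [0.6617, -0.0104, 0.2232]
eef_rot: [3.098, 0.514, 0.015]
force: [0.3, 0.9, -0.0]
width: 0.999
```

```bash
python3 - <<'E'
from h import *
for n in('scene','side','wrist'):
    p=ctrl.read_camera(n)
    if n!='wrist':
        for d in ctrl.trace(p,'tub_yellow_mid')[:1]: print(n,d['p'],np.round(d['centre']),proj(p,[.659,-.0075,.032]))
    for c in('red','blue'):
        for b in blobs(p,c,.05,300): print(n,c,*b)
plan(.451,.096,.2,83)
E
```

```text
scene red [405. 212.] 388 [583.5 247.5] [86.9 80.2] 13.4
scene red [336. 229.] 739 [452.1  92. ] [103.2  57.8] -10.6
scene red [229. 359.] 2554 [ 426.5 -324.7] [134.8  92.4] -69.9
scene blue [309. 152.] 1117 [250.  286.2] [133.8  94.1] 58.9
scene blue [360. 181.] 1268 [429.8 264.9] [135.6  93.2] 70.8
scene blue [295. 294.] 928 [ 463.5 -120.9] [102.6  56.3] -2.4
side 0.81 [232. 262.] [[230.87298626 261.32778204]]
side red [352. 188.] 1263 [ 405.2 -270.4] [137.9  91.9] -70.3
side red [317. 302.] 1172 [448.   94.7] [103.2  60.3] -10.3
side blue [324. 227.] 739 [ 459.3 -119.8] [101.3  59.6] -1.8
side blue [322. 408.] 3705 [409.3 315.9] [133.9  91.2] 70.7
side blue [423. 431.] 4071 [231.2 337.3] [134.1  90.7] 58.9
wrist red [127.  22.] 4882 [463.3  70.4] [109.9  45.6] 18.8
wrist red [ 27. 334.] 790 [ 433.9 -217.3] [53.  14.9] 18.9
wrist blue [ 74. 249.] 6692 [ 464.8 -117.2] [102.2  57.4] -1.6
t 29.5 pos [658.  -11.8 215.4] yaw 18.8 q1,q7 [ 0.42 -0.03] w 1.000 F [0.  0.7 0.1]
  turn units -10.69 then shift [ 0.0818 -0.2186  0.0154] full-turn alternative 19.31
```

Emit:
play_rows([
  [[0, 0, 0, -0.92], [0, 0, 0, -0.92], [0, 0, 0, -0.92], [0, 0, 0, -0.92], [0, 0, 0, -0.92], [0, 0, 0, -0.92], [0, 0, 0, -0.92], [0, 0, 0, -0.92], [0, 0, 0, -0.92], [0, 0, 0, -0.92], [0, 0, 0, -0.92]],
])

```text
clock: 30.88
eef_pos: [0.6582, -0.0117, 0.2153]
eef_rot: [-2.41, -2.013, 0.003]
force: [0.2, -0.2, -0.2]
width: 0.998
```

```bash
python3 - <<'E'
from h import *
plan(.450,.0935,.2,79.5)
E
```

```text
t 30.9 pos [658.2 -11.7 215.3] yaw 79.8 q1,q7 [0.55 0.93] w 0.998 F [ 0.2 -0.2 -0.2]
  turn units 0.04 then shift [ 0.0655 -0.2238  0.0158] full-turn alternative -29.96
```

Emit:
play_rows([
  [[0.0094, -0.032, 0.002, 0], [0.0094, -0.032, 0.002, 0], [0.0094, -0.032, 0.002, 0], [0.0094, -0.032, 0.002, 0], [0.0094, -0.032, 0.002, 0], [0.0094, -0.032, 0.002, 0], [0.0094, -0.032, 0.002, 0], [0, 0, 0, 0], [0, 0, 0, 0]],
])

```text
clock: 32.0
eef_pos: [0.4509, 0.0931, 0.2024]
eef_rot: [-2.415, -2.009, 0.001]
force: [0.9, -0.1, 0.1]
width: 1.001
```

```bash
python3 - <<'E'
from h import *
p=ctrl.read_camera('wrist');p=ctrl.read_camera('wrist')
for b in blobs(p,'red',.05,300): print(*b)
plan(.450,.0935,.0135,79.5)
E
```

```text
[318. 208.] 7662 [450.6  94.2] [101.6  55.4] -10.3
t 32.1 pos [451.2  93.2 202.5] yaw 79.5 q1,q7 [0.66 0.78] w 1.001 F [-0.2 -0.1  0. ]
  turn units -0.00 then shift [-1.00e-04 -1.20e-03  1.89e-01] full-turn alternative 30.00
```

Emit:
play_rows([
  [[0, -0.001, 0.03, 0], [0, 0, 0.045, 0], [0, 0, 0.045, 0], [0, 0, 0.035, 0], [0, 0, 0.02, 0], [0, 0, 0.01, 0], [0, 0, 0.003, 0], [0, 0, 0, 0], [0, 0, 0, 0]],
])

```text
clock: 33.22
eef_pos: [0.4502, 0.094, 0.0153]
eef_rot: [2.414, 2.009, 0.002]
force: [-0.1, 0.1, 0.1]
width: 1.002
```

Emit:
play_rows([
  [[0, 0, 0, 0], [0, 0, 0, 0], [0, 0, 0, 0], [0, 0, 0, 0], [0, 0, 0, 0]],
], hand=-1, grip_force=30)

```text
clock: 33.85
eef_pos: [0.4496, 0.094, 0.0147]
eef_rot: [2.414, 2.01, 0.0]
force: [0.2, 0.0, 0.9]
width: 0.647
```

Emit:
play_rows([
  [[0, 0, -0.01, 0], [0, 0, -0.02, 0], [0, 0, -0.03, 0], [0, 0, -0.04, 0], [0, 0, -0.04, 0], [0, 0, -0.03, 0], [0, 0, -0.02, 0], [0, 0, 0, 0]],
])

```text
clock: 34.85
eef_pos: [0.45, 0.0939, 0.2055]
eef_rot: [2.414, 2.008, 0.002]
force: [-0.7, -0.3, -4.4]
width: 0.644
```

```bash
python3 - <<'E'
from h import *
plan(.52,-.1,.205); plan(.41,-.316,.205,19.8)
E
```

```text
t 34.9 pos [450.   93.9 205.5] yaw 79.5 q1,q7 [0.67 0.78] w 0.644 F [-0.7 -0.3 -4.4]
  turn units 0.00 then shift [-0.178   0.104   0.0007] full-turn alternative 0.00
t 34.9 pos [450.   93.9 205.5] yaw 79.5 q1,q7 [0.67 0.78] w 0.644 F [-0.7 -0.3 -4.4]
  turn units 9.95 then shift [-0.1765  0.3721  0.0013] full-turn alternative -20.05
```

Emit:
play_rows([
  [[-0.0254, 0.0149, 0, 0], [-0.0254, 0.0149, 0, 0], [-0.0254, 0.0149, 0, 0], [-0.0254, 0.0149, 0, 0], [-0.0254, 0.0149, 0, 0], [-0.0254, 0.0149, 0, 0], [-0.0254, 0.0149, 0, 0]],
])

```text
clock: 35.72
eef_pos: [0.519, -0.1007, 0.2027]
eef_rot: [-2.412, -2.009, 0.003]
force: [-0.2, -0.4, -3.2]
width: 0.645
```

Emit:
play_rows([
  [[0, 0, 0, 0.83], [0, 0, 0, 0.83], [0, 0, 0, 0.83], [0, 0, 0, 0.83], [0, 0, 0, 0.83], [0, 0, 0, 0.83], [0, 0, 0, 0.83], [0, 0, 0, 0.83], [0, 0, 0, 0.83], [0, 0, 0, 0.83], [0, 0, 0, 0.83], [0, 0, 0, 0.83]],
])

```text
clock: 37.22
eef_pos: [0.5186, -0.0997, 0.2026]
eef_rot: [-3.094, -0.536, 0.005]
force: [-0.3, -0.5, -3.5]
width: 0.644
```

```bash
python3 - <<'E'
from h import *
plan(.41,-.316,.205,19.8)
E
```

```text
t 37.2 pos [518.6 -99.7 202.6] yaw 19.6 q1,q7 [0.74 0.17] w 0.644 F [-0.3 -0.5 -3.5]
  turn units -0.03 then shift [-0.1755  0.1667 -0.0022] full-turn alternative 29.97
```

Emit:
play_rows([
  [[-0.022, 0.0208, 0, 0], [-0.022, 0.0208, 0, 0], [-0.022, 0.0208, 0, 0], [-0.022, 0.0208, 0, 0], [-0.022, 0.0208, 0, 0], [-0.022, 0.0208, 0, 0], [-0.022, 0.0208, 0, 0], [-0.0215, 0.021, 0, 0], [0, 0, 0, 0], [0, 0, 0, 0]],
])

```text
clock: 38.48
eef_pos: [0.4109, -0.3149, 0.2034]
eef_rot: [-3.093, -0.541, 0.002]
force: [0.4, 0.7, -3.4]
width: 0.643
```

```bash
python3 - <<'E'
from h import *
p=ctrl.read_camera('wrist');p=ctrl.read_camera('wrist')
cv2.imwrite('pics/w6.png',p['frame'][:,:,::-1])
plan(.41,-.316,.0187,19.8)
E
```

```text
t 38.6 pos [ 411.5 -314.6  204.1] yaw 19.9 q1,q7 [1.14 0.69] w 0.646 F [ 0.7 -0.1 -4.1]
  turn units 0.02 then shift [-0.0019  0.001   0.1854] full-turn alternative -29.98
```

View pics/w6.png

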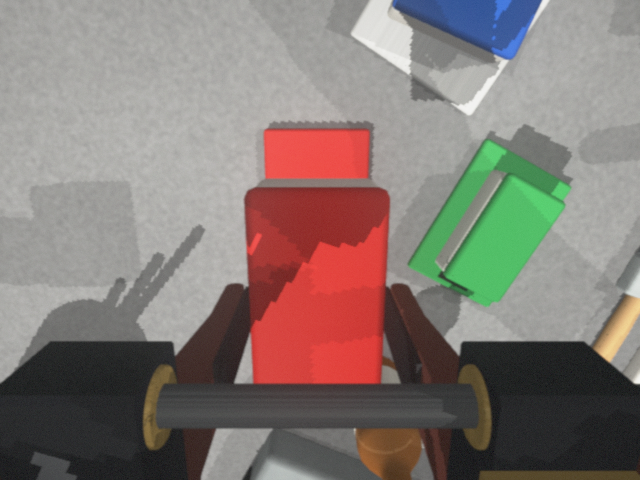

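The red tub is lined up over the red board (tub edge row 187, board edge row 129, both centred at column 317). Lower it.

Emit:
play_rows([
  [[-0.001, 0.001, 0.03, 0], [0, 0, 0.045, 0], [0, 0, 0.045, 0], [0, 0, 0.035, 0], [0, 0, 0.018, 0], [0, 0, 0.008, 0], [0, 0, 0.002, 0], [0, 0, 0, 0], [0, 0, 0, 0], [0, 0, 0, 0]],
])

```text
clock: 39.83
eef_pos: [0.4108, -0.3176, 0.0222]
eef_rot: [3.094, 0.539, 0.001]
force: [0.5, -0.2, -3.9]
width: 0.641
```

```bash
python3 - <<'E'
from h import *
plan(.41,-.316,.0185,19.8)
E
```

```text
t 39.8 pos [ 410.8 -317.6   22.2] yaw 19.8 q1,q7 [1.02 0.48] w 0.641 F [ 0.5 -0.2 -3.9]
  turn units -0.00 then shift [-0.0002 -0.0018  0.0037] full-turn alternative 30.00
```

Emit:
play_rows([
  [[0, -0.0015, 0.002, 0], [0, 0, 0.0015, 0], [0, 0, 0, 0], [0, 0, 0, 0]],
])

```text
clock: 40.33
eef_pos: [0.41, -0.3157, 0.0187]
eef_rot: [3.095, 0.54, -0.001]
force: [-2.9, 2.4, 5.1]
width: 0.647
```

Emit:
play_rows([
  [[0, 0, 0, 0], [0, 0, 0, 0], [0, 0, 0, 0], [0, 0, 0, 0]],
], hand=1)

```text
clock: 40.83
eef_pos: [0.4101, -0.3159, 0.0181]
eef_rot: [3.095, 0.54, 0.0]
force: [-0.4, 0.9, -0.1]
width: 0.993
```

Emit:
play_rows([
  [[0, 0, -0.02, 0], [0, 0, -0.03, 0], [0, 0, -0.05, 0], [0, 0, -0.05, 0], [0, 0, -0.04, 0], [0, 0, 0, 0]],
])

```text
clock: 41.58
eef_pos: [0.4122, -0.3167, 0.2126]
eef_rot: [3.089, 0.539, 0.007]
force: [-0.2, -0.4, -0.5]
width: 1.003
```

```bash
python3 - <<'E'
from h import *
for n in('scene','side'):
    p=ctrl.read_camera(n)
    for d in ctrl.trace(p,'tub_red_mid')[:1]: print(n,d['p'],np.round(d['centre']),proj(p,[.41,-.316,.032]))
plan(.462,-.1195,.2,88)
E
```

```text
scene 0.73 [226. 354.] [[226.9701469  353.95119561]]
t 41.8 pos [ 409.2 -315.4  207.4] yaw 19.8 q1,q7 [1.16 0.69] w 1.000 F [-0.3 -0.3  0.4]
  turn units -11.37 then shift [0.1977 0.0459 0.0071] full-turn alternative 18.63
```

Emit:
play_rows([
  [[0, 0, 0, -0.95], [0, 0, 0, -0.95], [0, 0, 0, -0.95], [0, 0, 0, -0.95], [0, 0, 0, -0.95], [0, 0, 0, -0.95], [0, 0, 0, -0.95], [0, 0, 0, -0.95], [0, 0, 0, -0.95], [0, 0, 0, -0.95], [0, 0, 0, -0.95], [0, 0, 0, -0.95]],
])

```text
clock: 43.28
eef_pos: [0.4093, -0.3153, 0.2068]
eef_rot: [-2.25, -2.188, -0.0]
force: [-0.3, -0.7, -1.2]
width: 0.998
```

Emit:
play_rows([
  [[0.0282, 0.0066, 0.001, 0], [0.0282, 0.0066, 0.001, 0], [0.0282, 0.0066, 0.001, 0], [0.0282, 0.0066, 0.001, 0], [0.0282, 0.0066, 0.001, 0], [0.0282, 0.0066, 0.001, 0], [0.0282, 0.0066, 0.001, 0], [0, 0, 0, 0], [0, 0, 0, 0]],
])

```text
clock: 44.4
eef_pos: [0.4617, -0.1208, 0.2004]
eef_rot: [-2.256, -2.185, 0.001]
force: [-0.0, -1.1, -0.5]
width: 1.007
```

```bash
python3 - <<'E'
from h import *
p=ctrl.read_camera('wrist');p=ctrl.read_camera('wrist')
for b in blobs(p,'blue',.05,300): print(*b)
plan(.462,-.1195,.014,88)
E
```

```text
[318. 210.] 7716 [ 461.8 -119.7] [100.4  55.1] -1.9
t 44.5 pos [ 461.9 -121.2  200.7] yaw 88.1 q1,q7 [1.03 1.4 ] w 0.998 F [0.8 0.1 0.5]
  turn units 0.02 then shift [0.0017 0.0002 0.1867] full-turn alternative -29.98
```

Emit:
play_rows([
  [[0.0015, 0, 0.03, 0], [0, 0, 0.045, 0], [0, 0, 0.045, 0], [0, 0, 0.035, 0], [0, 0, 0.018, 0], [0, 0, 0.01, 0], [0, 0, 0.002, 0], [0, 0, 0, 0], [0, 0, 0, 0]],
])

```text
clock: 45.62
eef_pos: [0.4632, -0.1188, 0.017]
eef_rot: [2.255, 2.185, 0.001]
force: [0.7, -0.5, -0.4]
width: 1.002
```

Emit:
play_rows([
  [[0, 0, 0, 0], [0, 0, 0, 0], [0, 0, 0, 0], [0, 0, 0, 0], [0, 0, 0, 0]],
], hand=-1, grip_force=30)

```text
clock: 46.25
eef_pos: [0.4629, -0.1185, 0.0164]
eef_rot: [2.256, 2.186, 0.001]
force: [0.3, -0.3, 3.0]
width: 0.471
```

Emit:
play_rows([
  [[0, 0, -0.01, 0], [0, 0, -0.02, 0], [0, 0, -0.03, 0], [0, 0, -0.04, 0], [0, 0, -0.04, 0], [0, 0, -0.03, 0], [0, 0, -0.02, 0], [0, 0, 0, 0]],
])

```text
clock: 47.25
eef_pos: [0.4631, -0.1188, 0.2071]
eef_rot: [2.255, 2.184, 0.001]
force: [0.3, -0.7, -0.1]
width: 0.001
```

```bash
python3 - <<'E'
from h import *
plan(.53,.1,.205); plan(.414,.2975,.205,160.5)
E
```

```text
t 47.2 pos [ 463.1 -118.8  207.1] yaw 88.2 q1,q7 [1.04 1.4 ] w 0.001 F [ 0.3 -0.7 -0.1]
  turn units 0.00 then shift [0.2208 0.0599 0.002 ] full-turn alternative 0.00
t 47.2 pos [ 463.1 -118.8  207.1] yaw 88.2 q1,q7 [1.04 1.4 ] w 0.001 F [ 0.3 -0.7 -0.1]
  turn units -12.06 then shift [0.1852 0.376  0.0027] full-turn alternative 17.94
```

The grasp missed: the fingers shut empty. Look before doing anything else.

```bash
python3 - <<'E'
from h import *
p=ctrl.read_camera('side');a=cv2.resize(p['frame'][150:310,230:430,::-1],(500,400))
for b in blobs(p,'blue',.05,300): print('side',*b)
p=ctrl.read_camera('wrist');b2=cv2.resize(p['frame'][:,:,::-1],(300,225))
for b in blobs(p,'blue',.05,300): print('wrist',*b)
c=np.zeros((400,800,3),np.uint8);c[:,:500]=a;c[:225,500:]=b2;cv2.imwrite('pics/miss.png',c)
E
```

```text
side [323. 228.] 785 [ 459.4 -117.9] [101.3  61.4] -1.8
side [322. 408.] 3703 [409.3 315.9] [133.9  91.2] 70.7
side [423. 431.] 4083 [231.1 337.2] [134.4  90.7] 58.9
wrist [317. 208.] 7466 [ 461.8 -118.8] [100.  55.] -1.9
```

View pics/miss.png

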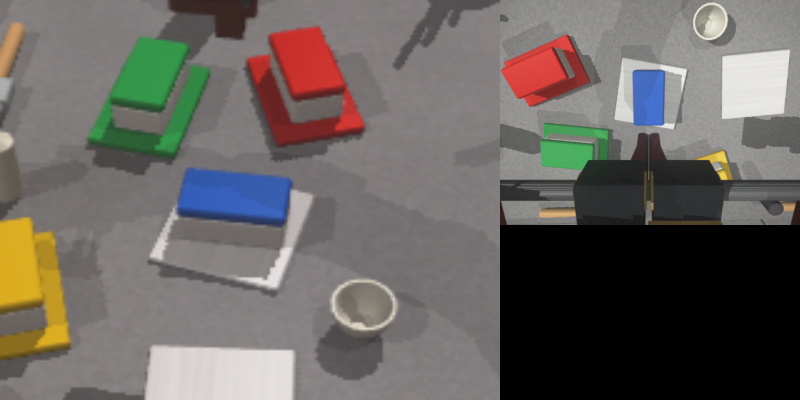

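The blue tub still stands upright on its tray at (462,-119), though the fingers passed the 58 mm width without stopping. I'll retry, check in place before closing, and close step by step.

Emit:
play_rows([
  [[0, 0, 0, 0], [0, 0, 0, 0], [0, 0, 0, 0], [0, 0, 0, 0], [0, 0, 0, 0], [0, 0, 0, 0], [0, 0, 0, 0], [0, 0, 0, 0], [0, 0, 0, 0]],
], hand=1)

```text
clock: 48.48
eef_pos: [0.4625, -0.1186, 0.2062]
eef_rot: [2.256, 2.186, -0.0]
force: [-0.6, 0.9, -0.2]
width: 0.98
```

Emit:
play_rows([
  [[0, 0.001, 0.03, 0], [0, 0, 0.045, 0], [0, 0, 0.045, 0], [0, 0, 0.035, 0], [0, 0, 0.02, 0], [0, 0, 0.01, 0], [0, 0, 0.004, 0], [0, 0, 0.001, 0], [0, 0, 0, 0], [0, 0, 0, 0]],
])

```text
clock: 49.72
eef_pos: [0.4639, -0.1188, 0.0167]
eef_rot: [2.256, 2.185, 0.001]
force: [-0.4, -0.1, -0.3]
width: 1.003
```

```bash
python3 - <<'E'
from h import *
p=ctrl.read_camera('scene');a=cv2.resize(p['frame'][220:350,230:370,::-1],(400,371))
p=ctrl.read_camera('wrist');b=cv2.resize(p['frame'][140:480,120:520,::-1],(400,371))
cv2.imwrite('pics/re.png',np.hstack([a,b])); plan(.462,-.119,.0155,88)
E
```

```text
t 49.8 pos [ 463.7 -118.7   16.5] yaw 88.2 q1,q7 [0.8  1.09] w 0.995 F [ 0.   0.1 -0.5]
  turn units 0.03 then shift [-0.0003 -0.0017  0.001 ] full-turn alternative -29.97
```

View pics/re.png

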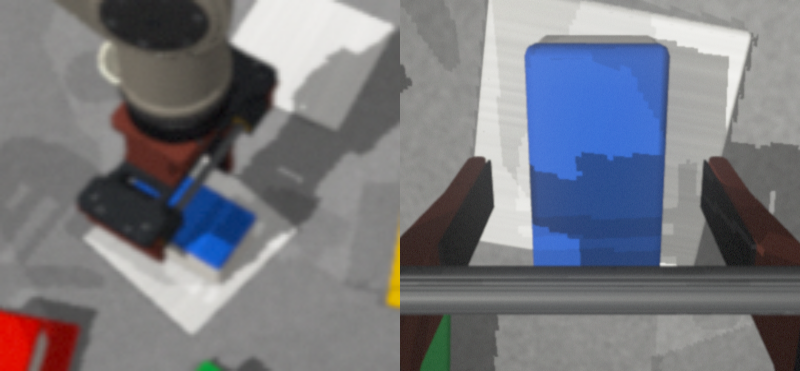

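The fingers straddle the blue tub evenly. Close and watch the opening.

Emit:
play_rows([
  [[0, 0, 0, 0], [0, 0, 0, 0], [0, 0, 0, 0], [0, 0, 0, 0]],
], hand=0.2, grip_force=30)

```text
clock: 50.32
eef_pos: [0.4637, -0.1186, 0.0165]
eef_rot: [2.256, 2.186, 0.0]
force: [-0.9, 0.7, 2.1]
width: 0.61
```

Emit:
play_rows([
  [[0, 0, 0, 0], [0, 0, 0, 0], [0, 0, 0, 0]],
])

```text
clock: 50.7
eef_pos: [0.4638, -0.1185, 0.0164]
eef_rot: [2.256, 2.186, 0.001]
force: [-1.0, 0.5, 5.0]
width: 0.599
```

```bash
python3 - <<'E'
from h import *
p=ctrl.read_camera('side');a=cv2.resize(p['frame'][150:310,230:430,::-1],(400,320))
p=ctrl.read_camera('wrist');b=cv2.resize(p['frame'][140:480,120:520,::-1],(400,320))
cv2.imwrite('pics/re2.png',np.hstack([a,b])); plan(.462,-.119,.0155,88)
E
```

```text
t 50.8 pos [ 463.8 -118.5   16.4] yaw 88.2 q1,q7 [0.8  1.09] w 0.599 F [0.1 0.8 6.3]
  turn units 0.03 then shift [-0.0006 -0.0018  0.0009] full-turn alternative -29.97
```

View pics/re2.png

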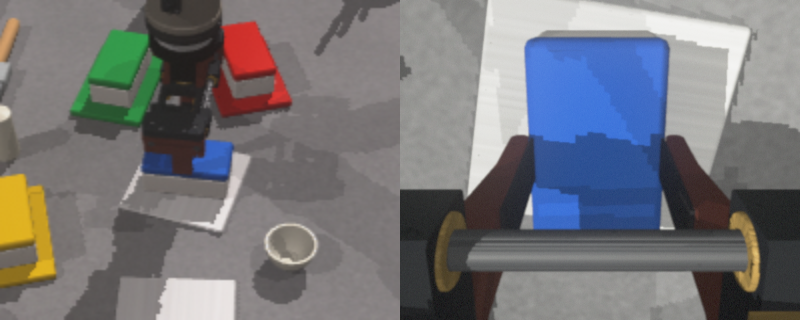

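```bash
python3 - <<'E'
from h import *
p=ctrl.read_camera('side');o=ctrl.get_obs();c=o['eef_pos']
for z in(.0164,.035,.05):
    for s in(1,-1): print(z,s,((proj(p,[c[0],c[1]+s*.033,z])-[230,150])*2).round())
m=cmask(p,'blue')
print('lid front edge',((proj(p,[[.41,-.09,.05],[.514,-.09,.05],[.462,-.09,.006]])-[230,150])*2).round().tolist(),o['width'],o['force'])
cv2.imwrite('pics/re3.png',cv2.resize(p['frame'][200:260,285:365,::-1],(800,600),interpolation=cv2.INTER_CUBIC))
E
```

```text
0.0164 1 [[180. 194.]]
0.0164 -1 [[187. 155.]]
0.035 1 [[180. 184.]]
0.035 -1 [[186. 144.]]
0.05 1 [[180. 175.]]
0.05 -1 [[186. 136.]]
lid front edge [[226.0, 176.0], [138.0, 169.0], [182.0, 198.0]] 0.5998682044306572 [-1.1867786  -0.51436209  5.89153612]
```

View pics/re3.png

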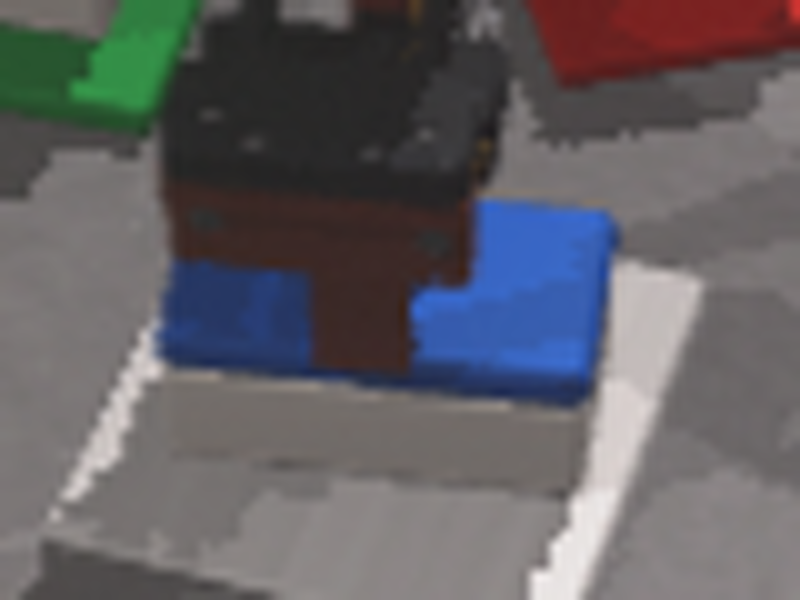

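```bash
python3 - <<'E'
from h import *
p=ctrl.read_camera('wrist');o=ctrl.get_obs()
a=np.radians(-1.9);u=np.array([np.cos(a),np.sin(a)]);v=np.array([-u[1],u[0]])
c=np.array([.462,-.119])
for s in(1,-1):
  for t in(1,-1): print('lid corner',s,t,proj(p,[*(c+s*.052*u+t*.029*v),.05]).round())
m=cmask(p,'blue');n,l,st,ce=cv2.connectedComponentsWithStats(m)
for i in range(1,n):
    if st[i,4]>800: print(st[i]); r=l==i; print([(y,np.nonzero(r[y])[0][[0,-1]].tolist()) for y in range(st[i,1]+6,st[i,1]+st[i,3],30)], rect(p,r,.05))
print('fingertips z=tcp',proj(p,[[o['eef_pos'][0],o['eef_pos'][1]+s*.0264,o['eef_pos'][2]] for s in(1,-1)]).round(), 'z+19',proj(p,[[o['eef_pos'][0],o['eef_pos'][1]+s*.0264,o['eef_pos'][2]+.019] for s in(1,-1)]).round())
# side view: finger tip / lid silhouettes vs known red-brown finger
s=ctrl.read_camera('side'); print('side: body low near edge',proj(s,[[.4638,-.03,.096],[.4638,-.0795,.0164],[.4638,-.079,.05]]).round())
E
```

```text
lid corner 1 1 [[380. 409.]]
lid corner 1 -1 [[252. 408.]]
lid corner -1 1 [[391. 180.]]
lid corner -1 -1 [[241. 179.]]
[  246   181   141   203 26624]
[(187, [247, 383]), (217, [247, 386]), (247, [248, 385]), (277, [250, 383]), (307, [255, 379]), (337, [253, 381]), (367, [254, 379])] (array([ 455.6, -118.6]), array([90. , 56.5]), -1.8)
fingertips z=tcp [[370. 277.]
 [264. 280.]] z+19 [[375. 292.]
 [259. 295.]]
side: body low near edge [[316. 242.]
 [320. 249.]
 [319. 240.]]
```

The wrist view agrees with the reported height: the fingers do flank the tub. The opening still reads below the tub's width. I'll try a 5 mm test lift to see whether anything is held.

Emit:
play_rows([
  [[0, 0, -0.003, 0], [0, 0, -0.003, 0], [0, 0, 0, 0], [0, 0, 0, 0]],
])

```text
clock: 51.45
eef_pos: [0.4634, -0.1186, 0.0221]
eef_rot: [-2.256, -2.186, 0.0]
force: [-0.8, 0.2, 0.1]
width: 0.599
```

```bash
python3 - <<'E'
from h import *
p=ctrl.read_camera('side')
for b in blobs(p,'blue',.05,300)[:1]: print('side',*b)
p=ctrl.read_camera('wrist')
for b in blobs(p,'blue',.05,800): print('wrist',*b)
m=cmask(p,'blue')
print([(y,np.nonzero(m[y,200:440])[0][[0,-1]]+200) for y in (187,217,247,277)])
plan(.462,-.119,.0155,88)
E
```

```text
side [327. 230.] 489 [ 458.3 -117.2] [101.3  62. ] -1.7
wrist [316. 280.] 26083 [ 457.3 -118.7] [93.6 56.5] -1.8
[(187, array([249, 381])), (217, array([249, 384])), (247, array([251, 382])), (277, array([252, 381]))]
t 51.5 pos [ 463.4 -118.6   22.1] yaw 88.2 q1,q7 [0.81 1.1 ] w 0.596 F [-0.3  0.2  0.7]
  turn units 0.03 then shift [-0.0005 -0.0014  0.0066] full-turn alternative -29.97
```

Not held: the fingers slid up without load. I'll open and re-grip at this height, with a gentler and slower closure, reading the opening at each step.

Emit:
play_rows([
  [[0, 0, 0, 0], [0, 0, 0, 0], [0, 0, 0, 0], [0, 0, 0, 0]],
], hand=0.7)

```text
clock: 52.05
eef_pos: [0.4635, -0.1185, 0.0222]
eef_rot: [2.256, 2.186, 0.0]
force: [0.7, -0.0, 0.0]
width: 0.85
```

Emit:
play_rows([
  [[0, 0, 0, 0], [0, 0, 0, 0], [0, 0, 0, 0]],
], hand=0.3, grip_force=15)

```text
clock: 52.42
eef_pos: [0.4635, -0.1186, 0.0222]
eef_rot: [2.256, 2.186, 0.0]
force: [-0.2, 0.2, 0.4]
width: 0.654
```

Emit:
play_rows([
  [[0, 0, 0, 0], [0, 0, 0, 0]],
], hand=0.22)

```text
clock: 52.68
eef_pos: [0.4635, -0.1185, 0.0222]
eef_rot: [-2.256, -2.186, -0.0]
force: [-0.4, 0.2, -0.4]
width: 0.612
```

```bash
python3 - <<'E'
from h import *
p=ctrl.read_camera('side');o=ctrl.get_obs();c=o['eef_pos']
print(o['width'],o['force'],o['moment'],o['joint_efforts'],o['qpos'])
a=cv2.resize(p['frame'][180:260,270:370,::-1],(800,640))[:600]
cv2.imwrite('pics/re4.png',a)
E
```

```text
0.6104558809644005 [-0.80246515  0.70043951  0.212523  ] [ 0.02697034 -0.1453848   0.04562568] [-3.63528816e-04 -4.35356498e+01 -9.28665698e+00 -1.69661200e+01
 -4.41670723e-03  7.27598439e-02  2.38529324e-06] [ 0.81004618  0.54724635 -0.85062569  2.10733989  0.61097418  0.75024729
  1.10405015]
```

View pics/re4.png

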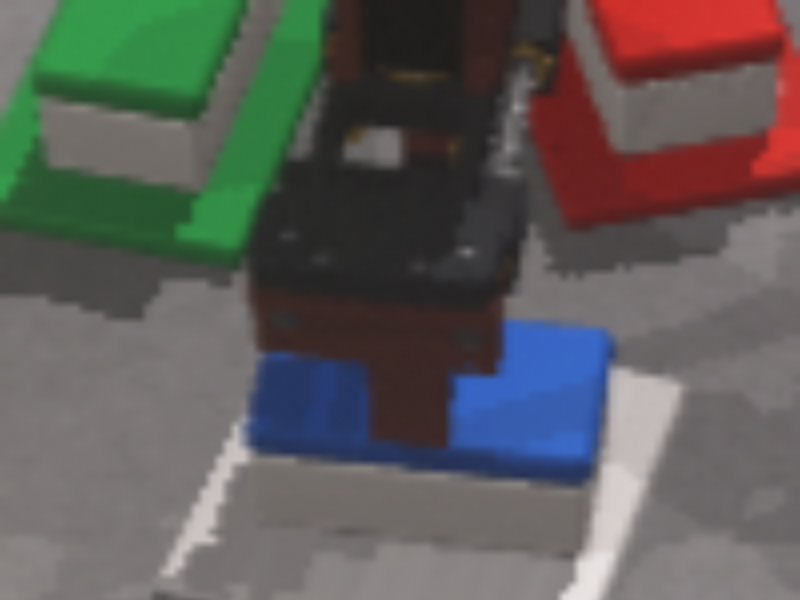

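Between the two crops, the near fingertip (8x crop, (408,443)) moved rigidly with the tool and ends above the lid. So the fingertips look about 30 mm higher than reported. I'll test it with the fingers open: descend in small guarded steps and watch the force.

Emit:
play_rows([
  [[0, 0, 0, 0], [0, 0, 0, 0], [0, 0, 0, 0], [0, 0, 0, 0]],
], hand=1)

```text
clock: 53.22
eef_pos: [0.4635, -0.1186, 0.0222]
eef_rot: [2.256, 2.186, 0.0]
force: [0.6, 0.4, 0.2]
width: 0.991
```

Emit:
play_rows([
  [[0, 0, 0.004, 0], [0, 0, 0.004, 0], [0, 0, 0.003, 0], [0, 0, 0, 0], [0, 0, 0, 0]],
])

```text
clock: 53.85
eef_pos: [0.4636, -0.1185, 0.0112]
eef_rot: [2.256, 2.186, 0.0]
force: [0.5, -0.5, 1.0]
width: 1.001
```

Emit:
play_rows([
  [[0, 0, 0.0015, 0], [0, 0, 0.0015, 0], [0, 0, 0, 0], [0, 0, 0, 0]],
])

```text
clock: 54.35
eef_pos: [0.4635, -0.1185, 0.0082]
eef_rot: [-2.256, -2.186, -0.0]
force: [0.4, -0.2, 0.1]
width: 1.002
```

```bash
python3 - <<'E'
from h import *
plan(.462,-.119,.0155,88)
# finger location by differencing masks: dark-red finger pixels in side view near the tub
p=ctrl.read_camera('side');o=ctrl.get_obs();c=o['eef_pos']
for z in(c[2],c[2]+.034):
    print(z,[proj(p,[c[0]+dx,c[1]+s*.050,z]).round()[0].tolist() for s in(1,-1) for dx in(-.01,.01)])
hsv=cv2.cvtColor(p['frame'],cv2.COLOR_RGB2HSV)
m=((hsv[...,0]<12)|(hsv[...,0]>172))&(hsv[...,1]>70)&(hsv[...,2]<110)
ys,xs=np.nonzero(m[205:270,295:350]);
for y in range(205,270,3): 
    r=np.nonzero(m[y,295:350])[0]; print(y,(r[0]+295,r[-1]+295,len(r)) if len(r) else '-',end=' | ')
E
```

```text
t 54.4 pos [ 463.5 -118.5    8.2] yaw 88.2 q1,q7 [0.79 1.08] w 1.002 F [ 0.4 -0.2  0.1]
  turn units 0.03 then shift [-0.0005 -0.0015 -0.0073] full-turn alternative -29.97
0.008193888757059169 [[324.0, 255.0], [315.0, 255.0], [328.0, 225.0], [320.0, 225.0]]
0.04219388875705917 [[323.0, 246.0], [315.0, 245.0], [328.0, 215.0], [320.0, 215.0]]
205 (np.int64(339), np.int64(349), 9) | 208 (np.int64(341), np.int64(343), 3) | 211 - | 214 - | 217 - | 220 - | 223 (np.int64(303), np.int64(332), 23) | 226 (np.int64(303), np.int64(332), 26) | 229 (np.int64(315), np.int64(331), 17) | 232 (np.int64(316), np.int64(323), 8) | 235 (np.int64(316), np.int64(324), 9) | 238 (np.int64(316), np.int64(324), 9) | 241 (np.int64(316), np.int64(324), 9) | 244 (np.int64(318), np.int64(324), 7) | 247 - | 250 - | 253 - | 256 - | 259 - | 262 - | 265 - | 268 - |
```

The side view puts the open fingertips at row 245. The reported height would give 255, and a tip about 34 mm higher gives 245. So the reported z is too low by that much. Continue the guarded descent.

Emit:
play_rows([
  [[0, 0, 0.0015, 0], [0, 0, 0.0015, 0], [0, 0, 0.0015, 0], [0, 0, 0, 0], [0, 0, 0, 0]],
])

```text
clock: 55.02
eef_pos: [0.4635, -0.1185, 0.0036]
eef_rot: [-2.256, -2.186, -0.0]
force: [-1.4, -0.3, -0.8]
width: 1.0
```

Emit:
play_rows([
  [[0, 0, 0.0015, 0], [0, 0, 0.0015, 0], [0, 0, 0.0015, 0], [0, 0, 0, 0], [0, 0, 0, 0]],
])

```text
clock: 55.65
eef_pos: [0.4635, -0.1185, -0.0009]
eef_rot: [-2.256, -2.186, -0.0]
force: [0.5, 0.8, -0.2]
width: 0.999
```

```bash
cat >> h.py <<'E'
def tip(p):
    hsv=cv2.cvtColor(p['frame'],cv2.COLOR_RGB2HSV)
    m=((hsv[...,0]<12)|(hsv[...,0]>172))&(hsv[...,1]>70)&(hsv[...,2]<110)
    return [(y,int(m[y,310:330].sum())) for y in range(225,264,2)]
E
python3 - <<'E'
from h import *
plan(.462,-.119,.0155,88)
print(tip(ctrl.read_camera('side')))
E
```

```text
t 55.6 pos [ 463.5 -118.5   -0.9] yaw 88.2 q1,q7 [0.78 1.06] w 0.999 F [ 0.5  0.8 -0.2]
  turn units 0.03 then shift [-0.0005 -0.0015 -0.0164] full-turn alternative -29.97
[(225, 6), (227, 20), (229, 17), (231, 19), (233, 11), (235, 9), (237, 9), (239, 9), (241, 9), (243, 9), (245, 9), (247, 3), (249, 0), (251, 0), (253, 0), (255, 0), (257, 0), (259, 0), (261, 0), (263, 0)]
```

No contact at a reading of -1 mm, below the tray's 6 mm top, so the z reading is offset by about 34 mm. Continue another 16 mm or so.

Emit:
play_rows([
  [[0, 0, 0.0025, 0], [0, 0, 0.0025, 0], [0, 0, 0.0025, 0], [0, 0, 0.0015, 0], [0, 0, 0, 0], [0, 0, 0, 0]],
])

```text
clock: 56.45
eef_pos: [0.4635, -0.1185, -0.0098]
eef_rot: [2.256, 2.186, 0.0]
force: [-0.5, -0.6, 0.0]
width: 0.998
```

Emit:
play_rows([
  [[0, 0, 0.002, 0], [0, 0, 0.0015, 0], [0, 0, 0.0015, 0], [0, 0, 0, 0], [0, 0, 0, 0]],
])

```text
clock: 57.08
eef_pos: [0.4635, -0.1186, -0.0148]
eef_rot: [-2.256, -2.186, -0.0]
force: [0.0, -0.4, -0.0]
width: 1.003
```

```bash
python3 - <<'E'
from h import *
plan(.462,-.119,.0155,88)
print(tip(ctrl.read_camera('side')))
print(ctrl.get_obs()['qpos'])
p=ctrl.read_camera('wrist');m=cmask(p,'blue')
print([(y,np.nonzero(m[y,200:440])[0][[0,-1]]+200) for y in (200,217,247,277)])
E
```

```text
t 57.1 pos [ 463.5 -118.6  -14.8] yaw 88.2 q1,q7 [0.76 1.04] w 1.003 F [ 0.  -0.4 -0. ]
  turn units 0.03 then shift [-0.0005 -0.0015 -0.0303] full-turn alternative -29.97
[(225, 0), (227, 0), (229, 0), (231, 20), (233, 17), (235, 18), (237, 14), (239, 9), (241, 9), (243, 9), (245, 9), (247, 9), (249, 9), (251, 3), (253, 0), (255, 0), (257, 0), (259, 0), (261, 0), (263, 0)]
[ 0.75771747  0.60420471 -0.78897611  2.12491899  0.68933345  0.68658218
  1.03739082]
[(200, array([233, 396])), (217, array([230, 399])), (247, array([232, 400])), (277, array([234, 399]))]
```

Emit:
play_rows([
  [[0, 0, 0, 0], [0, 0, 0, 0], [0, 0, 0, 0], [0, 0, 0, 0], [0, 0, 0, 0]],
], hand=0.1, grip_force=30)

```text
clock: 57.8
eef_pos: [0.4635, -0.1186, -0.0148]
eef_rot: [2.256, 2.186, -0.0]
force: [0.3, -0.6, 0.7]
width: 0.662
```

```bash
python3 - <<'E'
from h import *
plan(.462,-.119,.0155,88)
p=ctrl.read_camera('side');print(tip(p))
cv2.imwrite('pics/last.png',np.hstack([cv2.resize(p['frame'][200:265,285:365,::-1],(400,325)),cv2.resize(ctrl.read_camera('wrist')['frame'][:,:,::-1],(400,325))]))
E
```

```text
t 57.8 pos [ 463.5 -118.6  -14.8] yaw 88.2 q1,q7 [0.76 1.04] w 0.662 F [ 0.3 -0.6  0.7]
  turn units 0.03 then shift [-0.0005 -0.0015 -0.0303] full-turn alternative -29.97
[(225, 0), (227, 0), (229, 0), (231, 20), (233, 16), (235, 18), (237, 12), (239, 9), (241, 9), (243, 9), (245, 9), (247, 0), (249, 0), (251, 0), (253, 0), (255, 0), (257, 0), (259, 0), (261, 0), (263, 0)]
```

The fingers stopped at 0.66, which is the tub's width, so it is gripped. Lift and check.

Emit:
play_rows([
  [[0, 0, -0.005, 0], [0, 0, -0.005, 0], [0, 0, 0, 0], [0, 0, 0, 0]],
], hand=-1, grip_force=35)

```text
clock: 58.4
eef_pos: [0.4634, -0.1186, -0.0048]
eef_rot: [2.256, 2.186, -0.0]
force: [0.3, -0.0, -1.8]
width: 0.661
```

```bash
python3 - <<'E'
from h import *
plan(.462,-.119,.0155,88)
p=ctrl.read_camera('side')
for b in blobs(p,'blue',.06,300)[:1]: print('side',*b)
E
```

```text
t 58.4 pos [ 463.4 -118.6   -4.8] yaw 88.2 q1,q7 [0.77 1.06] w 0.661 F [ 0.3 -0.  -1.8]
  turn units 0.03 then shift [-0.0004 -0.0014 -0.0203] full-turn alternative -29.97
side [322. 408.] 3701 [408.7 320.3] [132.3  90.1] 70.7
```

Emit:
play_rows([
  [[0, 0, -0.01, 0], [0, 0, -0.02, 0], [0, 0, -0.03, 0], [0, 0, -0.04, 0], [0, 0, -0.04, 0], [0, 0, -0.03, 0], [0, 0, -0.02, 0], [0, 0, 0, 0]],
])

```text
clock: 59.45
eef_pos: [0.4642, -0.1187, 0.1862]
eef_rot: [2.255, 2.184, 0.001]
force: [-0.0, -0.5, -3.6]
width: 0.657
```

```bash
python3 - <<'E'
from h import *
plan(.53,.1,.185); plan(.414,.2975,.185,160.5)
for n in('scene','side'):
    p=ctrl.read_camera(n)
    for d in ctrl.trace(p,'tub_blue_mid')[:1]: print(n,round(d['p'],2),np.round(d['centre']),'pred z=reading+43',proj(p,[.4635,-.1186,.185+.043]),'pred +9',proj(p,[.4635,-.1186,.185+.009]))
E
```

```text
t 59.5 pos [ 464.2 -118.7  186.2] yaw 88.2 q1,q7 [1.02 1.37] w 0.657 F [-0.  -0.5 -3.6]
  turn units 0.00 then shift [0.2207 0.0588 0.0011] full-turn alternative 0.00
t 59.5 pos [ 464.2 -118.7  186.2] yaw 88.2 q1,q7 [1.02 1.37] w 0.657 F [-0.  -0.5 -3.6]
  turn units -12.05 then shift [0.1862 0.3756 0.0018] full-turn alternative 17.95
side 0.87 [333. 172.] pred z=reading+43 [[320.2767185  168.68617558]] pred +9 [[320.56331365 181.06076772]]
```

View pics/last.png

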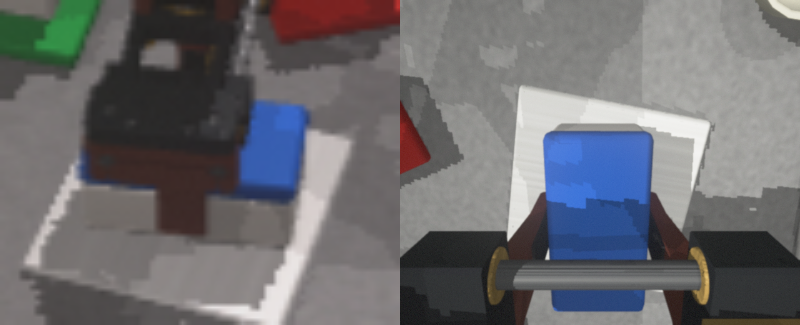

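In the last image the fingers clearly straddle the blue tub's white sides, and the lift holds (3.6 N). Carry it by way of (0.53,0.10).

Emit:
play_rows([
  [[0.0221, 0.0059, 0, 0], [0.0221, 0.0059, 0, 0], [0.0221, 0.0059, 0, 0], [0.0221, 0.0059, 0, 0], [0.0221, 0.0059, 0, 0], [0.0221, 0.0059, 0, 0], [0.0221, 0.0059, 0, 0], [0.0221, 0.0059, 0, 0], [0.0221, 0.0059, 0, 0], [0.0221, 0.0059, 0, 0]],
])

```text
clock: 60.9
eef_pos: [0.5289, 0.101, 0.1838]
eef_rot: [-2.255, -2.185, 0.003]
force: [0.4, -0.2, -2.8]
width: 0.661
```

Emit:
play_rows([
  [[0, 0, 0, -1], [0, 0, 0, -1], [0, 0, 0, -1], [0, 0, 0, -1], [0, 0, 0, -1], [0, 0, 0, -1], [0, 0, 0, -1], [0, 0, 0, -1], [0, 0, 0, -1], [0, 0, 0, -1], [0, 0, 0, -1], [0, 0, 0, -1]],
])

```text
clock: 62.4
eef_pos: [0.5288, 0.1003, 0.1838]
eef_rot: [-0.534, -3.094, 0.0]
force: [-0.3, 0.4, -2.8]
width: 0.658
```

```bash
python3 - <<'E'
from h import *
plan(.414,.2975,.185,160.5)
E
```

```text
t 62.4 pos [528.8 100.3 183.8] yaw 160.4 q1,q7 [0.66 1.95] w 0.658 F [-0.3  0.4 -2.8]
  turn units -0.02 then shift [ 0.1741  0.1476 -0.0009] full-turn alternative 29.98
```

Emit:
play_rows([
  [[0.0218, 0.0184, 0, 0], [0.0218, 0.0184, 0, 0], [0.0218, 0.0184, 0, 0], [0.0218, 0.0184, 0, 0], [0.0218, 0.0184, 0, 0], [0.0218, 0.0184, 0, 0], [0.0217, 0.0184, 0, 0], [0.0217, 0.0184, 0, 0], [0, 0, 0, 0], [0, 0, 0, 0]],
])

```text
clock: 63.65
eef_pos: [0.4155, 0.2972, 0.1843]
eef_rot: [-0.54, -3.094, 0.002]
force: [0.6, -0.1, -2.7]
width: 0.659
```

```bash
python3 - <<'E'
from h import *
p=ctrl.read_camera('wrist');p=ctrl.read_camera('wrist')
plan(.414,.2975,-.0108,160.5);o=ctrl.get_obs()
n,l,st,ce=cv2.connectedComponentsWithStats(cmask(p,'blue'))
for i in range(1,n):
    if st[i,4]>300: print(st[i],ce[i].round())
m=cmask(p,'blue')
for y in range(60,400,20):
    r=np.nonzero(m[y,180:460])[0]; print(y,(r[0]+180,r[-1]+180) if len(r) else '-',end=' ')
print('board far-edge pred',[proj(p,[.414+a*.07*np.cos(np.radians(70.5))-b*.048*np.sin(np.radians(70.5)),.2975+a*.07*np.sin(np.radians(70.5))+b*.048*np.cos(np.radians(70.5)),.01]).round()[0].tolist() for a in(1,-1) for b in(1,-1)])
for n in('scene','side'):
    q=ctrl.read_camera(n); bs=blobs(q,'blue',.19,300); print(n,*bs,sep='\n')
E
```

```text
t 63.8 pos [415.9 296.9 184.5] yaw 160.1 q1,q7 [0.26 1.55] w 0.656 F [ 0.4 -0.7 -2.8]
  turn units -0.07 then shift [0.0019 0.0002 0.1953] full-turn alternative 29.93
[  455    66   155   178 17218] [529. 156.]
[ 264  129  109   53 5271] [318. 156.]
[  230   194   174   190 30874] [316. 288.]
[ 242  429  149   31 4511] [316. 444.]
60 - 80 - 100 - 120 - 140 (np.int64(264), np.int64(372)) 160 (np.int64(265), np.int64(371)) 180 (np.int64(265), np.int64(371)) 200 (np.int64(233), np.int64(396)) 220 (np.int64(231), np.int64(459)) 240 (np.int64(232), np.int64(401)) 260 (np.int64(233), np.int64(400)) 280 (np.int64(234), np.int64(399)) 300 (np.int64(235), np.int64(398)) 320 (np.int64(235), np.int64(398)) 340 (np.int64(237), np.int64(397)) 360 (np.int64(238), np.int64(396)) 380 (np.int64(240), np.int64(393)) board far-edge pred [[370.0, 280.0], [268.0, 280.0], [375.0, 126.0], [262.0, 127.0]]
scene
(array([361., 120.]), np.int32(451), array([384.9, 340.9]), array([87.5, 63.8]), 73.1)
(array([309., 152.]), np.int32(1119), array([323.4, 172. ]), array([115.7,  81.7]), 58.3)
(array([360., 181.]), np.int32(1274), array([478.2, 153.4]), array([117.4,  79.5]), 70.8)
side
(array([311., 349.]), np.int32(1331), array([427.6, 284.6]), array([65.4, 63.3]), 70.1)
(array([322., 410.]), np.int32(3513), array([399.9, 377.1]), array([111.4,  75.9]), 70.7)
(array([424., 431.]), np.int32(4072), array([251.7, 394.9]), array([111.6,  75.5]), 58.9)
```

The board edge and the tub line up in the wrist view (board columns 264–372, tub 231–400, both centred near 317). Descend part-way first, then in guarded steps.

Emit:
play_rows([
  [[0.002, 0, 0.02, 0], [0, 0, 0.04, 0], [0, 0, 0.045, 0], [0, 0, 0.035, 0], [0, 0, 0.02, 0], [0, 0, 0.012, 0], [0, 0, 0.006, 0], [0, 0, 0, 0], [0, 0, 0, 0]],
])

```text
clock: 64.97
eef_pos: [0.4141, 0.2991, 0.0079]
eef_rot: [0.54, 3.094, 0.002]
force: [-0.3, 0.6, -2.8]
width: 0.659
```

```bash
python3 - <<'E'
from h import *
plan(.414,.2975,-.0108,160.5)
z=ctrl.get_obs()['eef_pos'][2]
for n in('scene','side'):
    p=ctrl.read_camera(n)
    for d in ctrl.trace(p,'tub_blue_mid')[:1]:
        ys,xs=np.nonzero(d['mask']);print(n,round(d['p'],2),np.round(d['centre']),(xs.min(),xs.max(),ys.min(),ys.max()))
    a=np.radians(70.5);u=np.array([np.cos(a),np.sin(a)]);v=np.array([-u[1],u[0]])
    for zc in(.0208,-.013):
        P=[[*(np.array([.414,.2975])+i*.052*u+j*.029*v),z+zc+k*.044] for i in(1,-1) for j in(1,-1) for k in(0,1)]
        q=proj(p,P);print('  pred bottom=reading+%.3f'%zc,(q.min(0)).round(),(q.max(0)).round())
E
```

```text
t 65.0 pos [414.1 299.1   7.9] yaw 160.2 q1,q7 [0.06 1.32] w 0.659 F [-0.3  0.6 -2.8]
  turn units -0.05 then shift [-0.0005 -0.0016  0.0187] full-turn alternative 29.95
scene 0.82 [355. 172.] (np.int64(342), np.int64(366), np.int64(155), np.int64(189))
  pred bottom=reading+0.021 [340. 151.] [383. 191.]
  pred bottom=reading+-0.013 [339. 159.] [381. 199.]
side 0.91 [316. 407.] (np.int64(294), np.int64(340), np.int64(369), np.int64(429))
  pred bottom=reading+0.021 [292. 359.] [348. 433.]
  pred bottom=reading+-0.013 [293. 368.] [348. 440.]
```

The silhouettes match a tub bottom at reading + 21 mm, as expected. Lower it in guarded steps.

Emit:
play_rows([
  [[0, -0.0015, 0.004, 0], [0, 0, 0.004, 0], [0, 0, 0.004, 0], [0, 0, 0.003, 0], [0, 0, 0, 0], [0, 0, 0, 0]],
])

```text
clock: 65.92
eef_pos: [0.413, 0.2973, -0.0078]
eef_rot: [0.54, 3.095, 0.0]
force: [0.0, -0.2, -3.3]
width: 0.658
```

Emit:
play_rows([
  [[0, 0, 0.001, 0], [0, 0, 0.001, 0], [0, 0, 0.001, 0], [0, 0, 0, 0], [0, 0, 0, 0]],
])

```text
clock: 66.55
eef_pos: [0.4131, 0.2973, -0.0108]
eef_rot: [0.54, 3.095, 0.0]
force: [0.3, 1.2, -0.8]
width: 0.658
```

```bash
python3 - <<'E'
from h import *
plan(.414,.2975,-.0108,160.5)
p=ctrl.read_camera('side');d=ctrl.trace(p,'tub_blue_mid')[0];ys,xs=np.nonzero(d['mask']);print((xs.min(),xs.max(),ys.min(),ys.max()))
a=np.radians(70.5);u=np.array([np.cos(a),np.sin(a)]);v=np.array([-u[1],u[0]])
for zb in(.010,.014,.02):
    q=proj(p,[[*(np.array([.414,.2975])+i*.052*u+j*.029*v),zb+k*.044] for i in(1,-1) for j in(1,-1) for k in(0,1)]);print(zb,q.min(0).round(),q.max(0).round())
E
```

```text
t 66.5 pos [413.1 297.3 -10.8] yaw 160.2 q1,q7 [0.04 1.3 ] w 0.658 F [ 0.3  1.2 -0.8]
  turn units -0.05 then shift [-0.0008  0.0005  0.    ] full-turn alternative 29.95
(np.int64(298), np.int64(340), np.int64(374), np.int64(431))
0.01 [293. 364.] [348. 437.]
0.014 [293. 363.] [348. 436.]
0.02 [293. 361.] [348. 435.]
```

The load dropped from -3.3 to -0.8 N, so it is touching down. One more millimetre, then release.

Emit:
play_rows([
  [[0, 0, 0.001, 0], [0, 0, 0, 0], [0, 0, 0, 0]],
])

```text
clock: 67.03
eef_pos: [0.4131, 0.2972, -0.0108]
eef_rot: [0.54, 3.094, -0.001]
force: [-1.8, -4.9, 12.9]
width: 0.656
```

Emit:
play_rows([
  [[0, 0, 0, 0], [0, 0, 0, 0], [0, 0, 0, 0], [0, 0, 0, 0], [0, 0, 0, 0]],
], hand=1)

```text
clock: 67.65
eef_pos: [0.413, 0.2972, -0.0119]
eef_rot: [-0.54, -3.095, 0.0]
force: [-0.7, -0.2, 0.2]
width: 0.996
```

Emit:
play_rows([
  [[0, 0, -0.02, 0], [0, 0, -0.03, 0], [0, 0, -0.05, 0], [0, 0, -0.05, 0], [0, 0, -0.05, 0], [0, 0, -0.04, 0]],
])

```text
clock: 68.4
eef_pos: [0.413, 0.2975, 0.2301]
eef_rot: [0.54, 3.094, 0.001]
force: [0.3, -0.2, 0.3]
width: 1.0
```

Emit:
play_rows([
  [[0, 0.04, 0, 0], [0, 0.04, 0, 0], [0, 0.04, 0, 0], [0, 0.04, 0, 0], [0, 0, 0, 0]],
])

```text
clock: 69.03
eef_pos: [0.4664, 0.4503, 0.2276]
eef_rot: [-0.536, -3.094, -0.002]
force: [-0.5, 0.4, -0.1]
width: 0.999
```

```bash
python3 - <<'E'
from h import *
plan(.414,.2975,.2)
for n in('scene','side'):
    p=ctrl.read_camera(n);print(n)
    hsv=cv2.cvtColor(p['frame'],cv2.COLOR_RGB2HSV)
    for c,P,z0 in(('red',(.41,-.316),.032),('blue',(.414,.2975),.032),('green',(.571,-.282),.032),('yellow',(.658,-.008),.032)):
        for d in ctrl.trace(p,f'tub_{c}_mid')[:1]:
            ys,xs=np.nonzero(d['mask']);
            lid=d['mask']&(cmask(p,c)>0);
            print(c,round(d['p'],2),np.round(d['centre'],1),proj(p,[*P,z0]).round(1),'lid',rect(p,lid,.054) if lid.sum()>50 else '')
    for d in ctrl.trace(p,'jar_mid')[:1]: print('jar',np.round(d['centre'],1),proj(p,[.591,.276,.04]).round(1))
E
```

```text
t 69.0 pos [466.4 450.3 227.6] yaw 160.3 q1,q7 [-0.12  1.46] w 0.999 F [-0.5  0.4 -0.1]
  turn units 0.00 then shift [-0.0022 -0.1616  0.0275] full-turn alternative 0.00
scene
red 0.65 [296.5 378.7] [[227. 354.]] lid 
blue 0.61 [359.3 172.6] [[360.5 175.2]] lid (array([423.6, 291.1]), array([105.2,  78.8]), 70.8)
green 0.8 [294.4 378.7] [[296.4 378.3]] lid (array([ 572.2, -283.2]), array([102.9,  57.8]), 82.5)
yellow 0.87 [389.9 298.3] [[389.7 299.1]] lid (array([660.8, -16.7]), array([122.8,  61.3]), -70.3)
jar [413.3 203.9] [[415.2 204.3]]
side
red 0.72 [349.3 179.1] [[350.6 180.7]] lid (array([ 407. , -315.2]), array([110. ,  55.8]), -70.1)
blue 0.77 [333.  384.5] [[321.3 399.5]] lid (array([410.3, 296.1]), array([103.6,  57.9]), 70.2)
yellow 0.37 [332.8 382.4] [[231.4 261.2]] lid
```

Everything is near its predicted place and the gripper is clear, so I hand the job in.

```bash
python3 - <<'E'
from h import *
o=ctrl.get_obs();print(o['clock'],o['force'],abs(o['joint_vel']).max())
print(ctrl.job_done())
E
```

```text
69.625 [-0.62148268  0.23323799 -0.11659074] 0.0054628609004929675
the job is handed in; nothing more can be done
None
```

I moved all four tubs to the boards matching their lids and the jar to the coaster, and handed the job in at about 69.6 s with the gripper open and clear. The blue tub went on the blue board farther from the base, at (0.414, 0.298) m.

**Last checks:** the measurements below put every piece within about 5 mm of its target.

| Piece | Last camera check |
|---|---|
| Blue tub | Side view puts the lid centre about 4 mm from the board middle and the angle within 1°. The scene fit was spoiled by the same-coloured board behind it. |
| Green tub | Scene view puts the lid centre 1–2 mm off and the angle within 1°. The final side check returned no reading. |
| Red tub | Side view puts the lid centre about 3 mm off. In the final scene check the network mistook the green tub for it, but an earlier scene reading matched within 1 pixel. |
| Yellow tub | Outline centres match the target within 1–2 pixels in both views. The final side detection was a false, low-confidence hit, so that view rests on an earlier reading. |
| Jar | Scene view matches the coaster middle within 2 pixels. The final side check returned no reading. |

**What went wrong:** the first grasp of the blue tub missed, and the fingers closed empty over its lid. In that grasp the fingertips sat about 34 mm higher than the reported TCP height, as seen in the side view and by going down to a negative reading without contact. The wrist camera agreed with the reported height instead, and I did not find the cause. I gripped it again lower down, guided by the side view and the force reading. It was set down gently, with a brief 13 N push as it touched the board.

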